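# Close the packed order box and hold the scanner on its label

### The arm

A 6-joint arm with a two-finger parallel gripper is mounted at the origin on the work surface. World frame = base frame: x ahead of the robot, y to its left, z up, the work surface at z = 0. Lengths are in m, angles in rad, forces in N, time in s.
With the tool pointing down it reaches from about 0.3 to 0.775 m from the base axis. Payload 14.6 kg.
Tool frame: the origin (TCP) lies at the very end of the fingers, on their centre line; the grasp point (between the pads) lies ctrl.grasp_offset behind it (ctrl.grasp_offset is the distance from the TCP to the grasp point, in m); z points along the fingers, y is the direction in which the jaws open and shut (so a half turn about z gives the same grasp; the last joint's range is limited). The gripper opens to 94 mm and grips with 3 to 60 N. Pads are 16 mm wide; open, the fingers measure 119 mm over their backs; the gripper's body (75 mm by 177 mm) begins 78 mm behind the grasp point.
Start: joints at [1.114, 0.3, 1.521, -0, 1.321, -0.067], TCP at [0.209, 0.509, 0.205] pointing down, gripper open.
Joint ranges: [-3.03, 3.03], [-0.79, 2.21], [0.23, 2.52], [-1.04, 4.18], [0, 3.07], [-2.55, 2.55]. Speed limits (rad/s): [2.22, 2.22, 2.57, 3.14, 3.14, 3.14].

### API

Orientations are given as [roll, pitch, yaw] about the fixed x, y, z axes, in that order (R = Rz(yaw) Ry(pitch) Rx(roll)).
In Python, from station import ctrl gives the robot as it stands. The module is installed in compiled form; this text tells all that it offers.
- The arm moves only by the tool carry_out, never from a script. Its argument "deltas" is a list of rows, each an object of numbers: "x", "y", "z": the shift along the tool's x, y, z in units of 0.02 m (1.0 is 0.02 m); "wx", "wy", "wz": the turn, a rotation vector about the tool's x, y, z in units of 0.08 rad (1.0 is 0.08 rad); "jaw": the opening in per cent of the stroke, from 0 (shut) to 100 (fully open). A call has 1 to 12 rows; each row shifts and turns the commanded pose from where the row before left it, along the tool's axes as they then stand; what a row does not reach is not made up. A row lasts 1/12 s, in which the tool goes at most 41.7 mm and 7.16 degrees, less where a joint would pass 70% of its speed; a pose out of reach is approached as far as the arm can. A call with a number of a shift or a turn outside -1 to 1 is refused whole. A call with a gripper value outside its range is refused whole. The fingers move at their own pace and stop on an object; "squeeze" is the grip in N (left out, the last holds). Time passes only in rows, so rows that do not move let the fingers close. It gives the time, the measured TCP pose, the force and the opening at its end, in the units of the state.
- ctrl.get_obs(): the state, without advancing time (a new reading comes with each control period).
- ctrl.camera(name): name is "scene" or "side" or "wrist"; returns the picture (384x512x3 uint8, blue, green, red); there is no depth.
- ctrl.camera_params(name): a dict with "mtx" (3x3 intrinsics, pixels), "origin" and "attitude" of the camera in the world. Camera axes: x right, y down, z forward; pixel columns grow to the right and rows downward; lengths in m; the calibration is good to about 2 mm. A picture is of the moment at which its call begins: read the wrist's pose just before it. camera_params takes no time and is no camera call; for the wrist camera it gives the pose at the moment of the call.
- ctrl.hand_in(): hands the job in, once; it reports no verdict.
Trained networks look in the newest picture that a camera, given by its name, has taken for a name from the list of things; names that differ only in an ending like _2 or _b are one class to them, and where a whole thing is asked for, a point or a joint stands for the part that bears it (a point fixed in the world has none). Each returns a list of dicts, best first, with "conf" (0 to 1); they miss things now and then, are a little off and sometimes report something else, mostly with a low value. They report only what shows in the picture. A call takes as long as a camera call. They do not tell look-alikes from the thing itself.
- ctrl.boxes_of(camera, label): "rect" ([left, top, right, bottom] in pixels, round what is visible of it).
- ctrl.mark_of(camera, label): "position" ([row, column] in pixels: a listed point, or the origin of a listed thing).
The state is a dict: "time_s": time; "qpos": joint angles; "joint_vel": joint speeds; "tau": joint torques, N m; "ee_pos": TCP position; "eef_rot": TCP orientation; "force": force on the tool from outside, world axes, zero at the start; "moment": the same for the moment, N m; "grip_width": finger opening in m.
Only numpy, scipy, OpenCV 4.12 (cv2) and the standard library are available. Lean on these libraries where they do the work, as an engineer would, in place of code of your own. Each camera call takes 0.05 s, during which the arm holds its last target.

### The job

The grey box on the shop counter is packed with a customer's pens: first shut its lid fully, so that the code label on the lid lies face up. Then draw the hand scanner out of its charging cradle, turn it until its window looks steeply down, and hold it over the lid with the middle of the label in its aim, about a hand's breadth (100 to 150 mm) below the window; any way round will do. Finish while still holding the scanner up there, steady and touching nothing else, and leave the pen pot, the stapler and the notebooks where they are.

Things in the scene. Friction and masses are not known exactly. Their poses are not given: they have to be found in the camera images.
- order_box: Grey plastic box, 170 (x) x 230 (y) x 85 mm high, fixed to the counter, packed with cartons of pens; origin at the centre of its underside, z up, -x is its front, +x the side of the lid's hinge. It may be turned by up to 0.3 rad either way.
- box_lid (a joint): Angle of the box's lid: 0 = fully shut, flat on the rim; grows as it opens; starts at 1.1 to 1.65 rad (1.57 = upright); stop at 1.9. Stiff hinge: the lid stays where it is left; 0.1 to 0.35 N m turn it (1 to 3 N near its free edge). The lid is a flat plate 170 x 230 x 8 mm with a thumb tab, 70 mm long and 13 mm deep, in the middle of its free edge.
- lid_hinge (a point): Middle of the hinge axis, on the box's +x rim, 85.5 mm above the counter, with the lid's own axes; the axis runs along the box's y. From here the plate runs 170 mm along the lid's -x; its inner face holds the hinge axis, its outer face lies 8 mm along the lid's +z (up when shut, towards the box's +x side when the lid stands upright).
- label (a point): Centre of the code label (plain white paper with dark bars, 70 x 90 mm) on the outer face of the lid, at the middle of the lid, 85 mm from the hinge axis; with the lid shut it is 93.5 mm above the counter, over the box's centre, facing up.
- cradle: Dark charging cradle, screwed to the counter: foot 125 x 92 x 12 mm with a square collar, 52 x 48 mm, up to 54 mm above the counter. The open-topped pocket in the collar, 36 (x) x 32 (y) mm, has its floor 20 mm above the counter, so it is 34 mm deep. Origin at the underside, straight below the pocket's middle; z up; may be turned by up to 0.6 rad either way.
- scanner: Dark cordless hand scanner, pistol shaped, 160 mm tall, 0.13 to 0.25 kg. Origin: centre of the underside of its handle; z along the handle up to the head; it looks along its own -x. At the start it stands upright and loose in the cradle's pocket, axes as the cradle's (1 mm play all round), looking roughly towards the robot. Handle 36 (x) x 30 (y) mm; centre of mass near (-8, 0, 97) mm.
- scanner_head (a point): Middle of the scanner's head, the place to grip it, at (-6, 0, 138) mm in the scanner's frame, same axes: flat flanks 46 mm apart (in y), 94 mm long (x = -53 to +41 mm) and 36 mm high (z = 120 to 156 mm). In front of them a nose bumper 58 mm wide, x = -79 to -53 mm, z = 115 to 159 mm.
- scanner_window (a point): Middle of the scanner's window, at (-79, 0, 138) mm in the scanner's frame, same axes; it looks along -x. It reads the label, any way round its aim, when the label's middle is 60 to 200 mm in front of it, at most 30 mm off the line of aim in y and in z, and the aim is within 40 degrees of straight down.
- pen_pot: Bystander: dark metal pot, 78 mm across and 95 mm high, with pens that stand up to about 150 mm; origin at the centre of its underside.
- stapler: Bystander: black stapler, 135 x 34 x 57 mm, lying along its x; origin at the centre of its underside.
- notebooks: Bystander: pile of three notebooks, 145 x 210 x 36 mm; origin at the centre of its underside.
There are look-alikes about, which are no part of the job. What is shaped like the cradle but blue is not meant.

How it is judged:
By the outcome, as a careful person would: the job done as asked, in the order asked, and still so for the second after the job is handed in, while the arm keeps its last pose, push and grip.
It also fails if it takes over 61 s, if anything falls off the work surface, if the arm or the gripper's body presses on something with over 40 N, if the wrist force passes 120 N, or if a joint passes its speed limit or range.

## Working session

There is one attempt and no reset: what is moved stays moved. The work goes in short steps, Python scripts to look and compute and a tool call to move; the robot and the scene stay as the last step left them, time stands still between calls to the robot, and variables do not carry over. Pictures are saved under pics/ and viewed, and the job is handed in when it is done.

Besides the shell and the picture viewer there is one more tool, called after "Emit:" as name([rows], argument=value, ...), one row to a line, values as JSON. carry_out: Moves the arm, as the interface text tells. Its arguments: {"type":"object","properties":{"deltas":{"type":"array"},"squeeze":{"type":"number"}},"required":["deltas"]}

```bash
mkdir -p pics
cat > h.py <<'E'
import numpy as np,cv2
from station import ctrl
from scipy.spatial.transform import Rotation as R
np.set_printoptions(precision=4,suppress=True)
def snap(c,f):
    im=ctrl.camera(c); cv2.imwrite('pics/'+f,im); return im
E
python3 - <<'E'
from h import *
for c in ['scene','side','wrist']:
    snap(c,c+'0.png')
    p=ctrl.camera_params(c); print(c,p)
    for l in ['order_box','label','lid_hinge','cradle','scanner','scanner_head','scanner_window','pen_pot','stapler','notebooks']:
        print(l,[(np.round(d['position']).tolist(),round(d['conf'],2)) for d in ctrl.mark_of(c,l)])
print(ctrl.get_obs(), ctrl.grasp_offset)
E
```

```text
scene {'mtx': array([[469.0193,   0.    , 255.0591],
       [  0.    , 469.0193, 186.5212],
       [  0.    ,   0.    ,   1.    ]]), 'origin': array([0.9905, 0.3664, 1.0035]), 'attitude': array([-2.5297, -0.0146,  2.3675])}
order_box [([276.0, 374.0], 0.93)]
label [([260.0, 372.0], 0.87)]
lid_hinge [([285.0, 354.0], 0.88), ([225.0, 280.0], 0.51)]
cradle [([170.0, 228.0], 0.84), ([131.0, 280.0], 0.77), ([138.0, 178.0], 0.64)]
scanner [([166.0, 227.0], 0.57)]
scanner_head [([129.0, 225.0], 0.71)]
scanner_window [([108.0, 230.0], 0.81)]
pen_pot [([276.0, 217.0], 0.61)]
stapler [([227.0, 280.0], 0.79)]
notebooks [([364.0, 279.0], 0.89)]
side {'mtx': array([[408.1731,   0.    , 258.4628],
       [  0.    , 408.1731, 195.0223],
       [  0.    ,   0.    ,   1.    ]]), 'origin': array([ 0.4019, -0.7731,  0.8066]), 'attitude': array([-2.3478, -0.0079, -0.2082])}
order_box [([152.0, 211.0], 0.65)]
label [([104.0, 229.0], 0.82)]
lid_hinge [([126.0, 234.0], 0.82)]
cradle [([280.0, 173.0], 0.95), ([251.0, 332.0], 0.87), ([340.0, 281.0], 0.79), ([271.0, 252.0], 0.76)]
scanner [([199.0, 309.0], 0.
[... 316 characters left out ...]
,   0.    ,   1.    ]]), 'origin': array([0.1486, 0.5334, 0.3857]), 'attitude': array([ 2.9128, -0.0007,  1.1815])}
order_box []
label []
lid_hinge []
cradle []
scanner []
scanner_head []
scanner_window []
pen_pot []
stapler []
notebooks []
{'time_s': 1.65, 'qpos': array([ 1.1144,  0.2999,  1.521 ,  0.    ,  1.3207, -0.0666]), 'joint_vel': array([ 0.0003,  0.0007, -0.002 ,  0.001 , -0.0011,  0.0007]), 'tau': array([  0.0001, -53.1658, -35.2915,   0.0709,   0.0213,  -0.0001]), 'ee_pos': array([0.209 , 0.5087, 0.2055]), 'eef_rot': array([3.1416, 0.    , 2.7518]), 'force': array([-0.1953, -0.1412, -0.2842]), 'moment': array([-0.0257,  0.0211, -0.043 ]), 'grip_width': 0.09450712271995758} 0.0188
```

View pics/scene0.png

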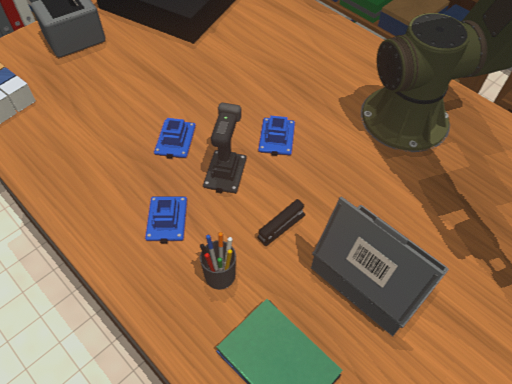

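View pics/side0.png

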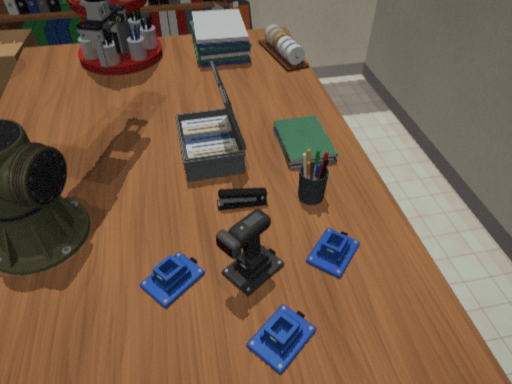

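View pics/wrist0.png

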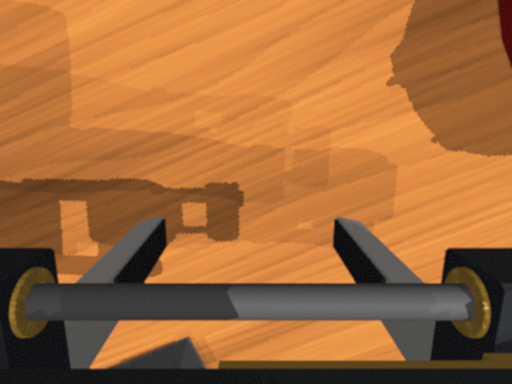

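Run:
```python
import cv2
a=cv2.imread('pics/scene0.png');b=cv2.imread('pics/side0.png')
def up(im,x,y,w,h,s,f):
    cv2.imwrite('pics/'+f,cv2.resize(im[y:y+h,x:x+w],None,fx=s,fy=s,interpolation=cv2.INTER_CUBIC))
up(a,300,190,150,150,4,'c1.png');up(b,165,55,100,140,4,'c2.png')
up(a,190,95,70,105,5,'c3.png');up(b,210,200,90,100,6,'c4.png')
```

```text
(no output)
```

View pics/c1.png

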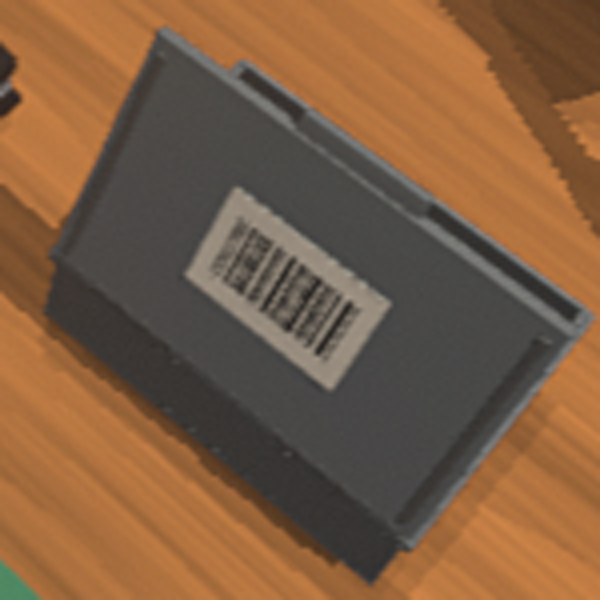

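View pics/c2.png

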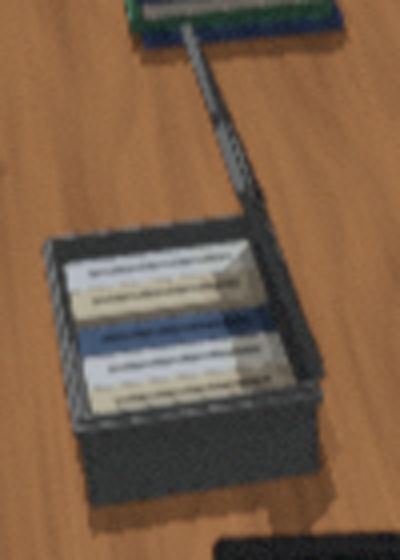

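View pics/c3.png

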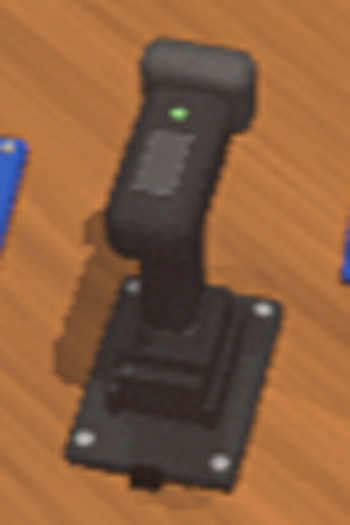

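View pics/c4.png

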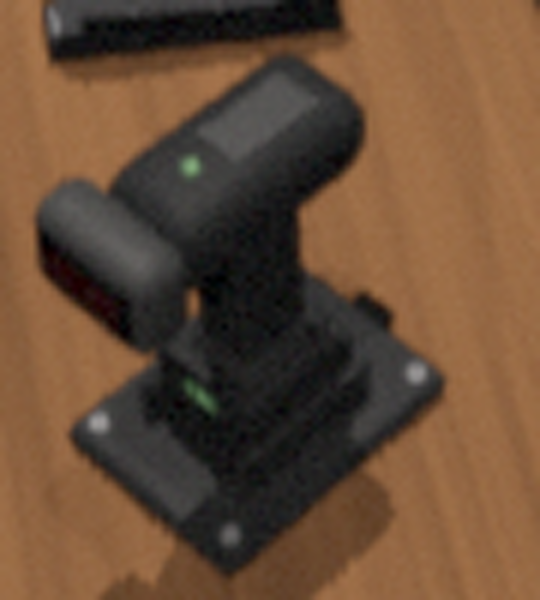

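```bash
cat > fit.py <<'E'
from h import *
from scipy.optimize import least_squares
P={c:ctrl.camera_params(c) for c in ['scene','side']}
def proj(c,X):
    p=P[c];Rm=R.from_euler('xyz',p['attitude']).as_matrix()
    q=(np.atleast_2d(X)-p['origin'])@Rm@p['mtx'].T
    return q[:,:2]/q[:,2:]
E
python3 - <<'E'
from fit import *
def box(v):
    x,y,yaw,th=v
    return R.from_euler('z',yaw),np.array([x,y,0]),R.from_euler('y',th)
H=np.array([.085,0,.0855])
s=lambda u,v:(300+u/4,190+v/4)
d=lambda u,v:(165+u/4,55+v/4)
obs=[('scene','l',(-.17,-.115,.008),s(162,30)),('scene','l',(-.17,.115,.008),s(585,320)),('scene','l',(0,-.115,.008),s(52,260)),('scene','l',(0,.115,.008),s(405,548)),
('scene','l',(-.085,0,.008),s(287,288)),('scene','b',(.085,-.115,0),s(45,312)),('scene','b',(.085,.115,0),s(372,583)),
('side','b',(-.085,.115,.085),d(48,240)),('side','b',(-.085,-.115,.085),d(78,430)),('side','b',(-.085,-.115,0),d(90,503)),('side','b',(.085,-.115,0),d(318,470)),
('side','l',(-.17,-.115,.004),d(243,200)),('side','l',(-.17,.115,.004),d(190,28))]
def f(v,o=obs):
    rz,t,ry=box(v);r=[]
    for c,k,X,px in o:
        X=np.array(X)
        if k=='l': X=H+ry.apply(X)
        r.append(proj(c,rz.apply(X)+t)[0]-px)
    return np.ravel(r)
b=least_squares(f,[.35,.3,0,1.4],loss='soft_l1');print(b.x);print(f(b.x).reshape(-1,2).round(1))
s=lambda u,v:(190+u/5,95+v/5)
d=lambda u,v:(210+u/6,200+v/6)
so=[('scene',1,(-.0625,.046,.012),s(283,303)),('scene',1,(.0625,.046,.012),s(237,488)),('scene',1,(.0625,-.046,.012),s(65,456)),
('side',1,(-.0625,.046,.012),d(72,433)),('side',1,(-.0625,-.046,.012),d(230,562)),('side',1,(.0625,-.046,.012),d(443,375)),
('scene',2,(0,0,.176),s(178,113)),('scene',3,(0,0,.176),s(163,163)),('side',2,(0,0,.176),d(190,165)),('side',3,(0,0,.176),d(260,112)),
('scene',0,(-.006,0,.158),(225,129)),('scene',0,(-.079,0,.158),(230,108)),('side',0,(-.079,0,.158),(221,247))]
def g(v):
    rz=R.from_euler('z',v[2]);r=[]
    for c,k,X,px in so:
        X=np.array(X,float)
        if k: X[0]+=v[2+k]
        r.append(proj(c,rz.apply(X)+[v[0],v[1],0])[0]-px)
    return np.ravel(r)
b=least_squares(g,[.5,0,0.3,0,0,0],loss='soft_l1');print(b.x);print(g(b.x).reshape(-1,2).round(1))
# bystanders approx ground points (scene) 
def ray(c,px,z):
    p=P[c];Rm=R.from_euler('xyz',p['attitude']).as_matrix()
    dd=Rm@np.linalg.solve(p['mtx'],[*px,1]);return p['origin']+dd*(z-p['origin'][2])/dd[2]
print('pot',ray('scene',(217,276),0),'stap',ray('scene',(280,227),0),'nb',ray('scene',(279,364),0))
for px in [(178,138),(280,131),(170,220)]: print('blue',ray('scene',px,0))
E
```

```text
[0.4687 0.241  0.0393 1.2371]
[[-0.2 -0.6]
 [-1.5  2.6]
 [-0.4 -1.6]
 [ 1.1 -1.3]
 [-0.1 -0. ]
 [-1.   0.6]
 [ 0.1  1.1]
 [-1.2 -1.2]
 [ 0.1 -3.4]
 [ 0.5  1. ]
 [ 0.5  0.1]
 [-2.2 -2.5]
 [-3.5 -0.8]]
[ 0.5071 -0.2179  0.6031  0.0077 -0.0257  0.0078]
[[ 0.5 -0.8]
 [-0.2 -0.5]
 [-0.6 -0.1]
 [-1.7 -2. ]
 [ 0.   0.3]
 [ 1.3 -1.6]
 [ 0.3  0.4]
 [ 0.1  0.6]
 [-0.1  0.1]
 [-0.4  0.1]
 [-0.7  0. ]
 [ 1.  -0.4]
 [ 1.8  1.1]]
pot [ 0.727  -0.0075  0.    ] stap [0.5286 0.0029 0.    ] nb [0.7653 0.2278 0.    ]
blue [ 0.5277 -0.3957  0.    ]
blue [ 0.301 -0.216  0.   ]
blue [ 0.7111 -0.2003  0.    ]
```

Emit:
carry_out([
  {"z": -0.8,"wz": -0.9,"jaw": 0},
  {"z": -0.8,"wz": -0.9,"jaw": 0},
  {"z": -0.8,"wz": -0.9,"jaw": 0},
  {"z": -0.8,"wz": -0.9,"jaw": 0},
  {"z": -0.8,"wz": -0.9,"jaw": 0},
  {"z": -0.8,"wz": -0.9,"jaw": 0},
], squeeze=20)

```text
invalid input
```

```bash
cat >> h.py <<'E'
def to(p,w=None):
    o=ctrl.get_obs();Rm=R.from_euler('xyz',o['eef_rot'])
    print('pos',o['ee_pos'],'rot',o['eef_rot'],'F',o['force'],'t',o['time_s'],'w',o['grip_width'],'q',o['qpos'])
    pos=o['ee_pos']
    for t in np.atleast_2d(p):
        print('->',t,'units',Rm.inv().apply(t-pos)/.02); pos=t
E
python3 - <<'E'
from h import *
to([[.63,.247,.30],[.63,.247,.24]])
# lid arc, tcp path
b=R.from_euler('z',.039);H=np.array([.4687,.241,0])+b.apply([.085,0,.0855])
for th in [1.24,1.1,.9,.7,.5,.3,.15,0]:
    print(th,H+b.apply(R.from_euler('y',th).apply([-.15,0,.008])))
E
```

```text
pos [0.209  0.5087 0.2055] rot [3.1416 0.     2.7518] F [-0.1953 -0.1412 -0.2842] t 1.65 w 0.09450712271995758 q [ 1.1144  0.2999  1.521   0.      1.3207 -0.0666]
-> [0.63  0.247 0.3  ] units [-24.4442  -4.106   -4.7271]
-> [0.63  0.247 0.24 ] units [ 0. -0.  3.]
1.24 [0.5125 0.2427 0.23  ]
1.1 [0.4928 0.2419 0.2228]
0.9 [0.4667 0.2409 0.208 ]
0.7 [0.4441 0.24   0.1883]
0.5 [0.4259 0.2393 0.1644]
0.3 [0.4128 0.2388 0.1375]
0.15 [0.4066 0.2386 0.1158]
0 [0.4037 0.2385 0.0935]
```

Emit:
carry_out([
  {"x": 0,"y": 0,"z": -0.8,"wx": 0,"wy": 0,"wz": -0.9,"jaw": 0},
  {"x": 0,"y": 0,"z": -0.8,"wx": 0,"wy": 0,"wz": -0.9,"jaw": 0},
  {"x": 0,"y": 0,"z": -0.8,"wx": 0,"wy": 0,"wz": -0.9,"jaw": 0},
  {"x": 0,"y": 0,"z": -0.8,"wx": 0,"wy": 0,"wz": -0.9,"jaw": 0},
  {"x": 0,"y": 0,"z": -0.8,"wx": 0,"wy": 0,"wz": -0.9,"jaw": 0},
  {"x": 0,"y": 0,"z": -0.8,"wx": 0,"wy": 0,"wz": -0.9,"jaw": 0},
], squeeze=20)

```text
time_s: 2.15
ee_pos: [0.209, 0.5087, 0.3023]
eef_rot: [3.141, 0.0, -3.096]
force: [0.3, 0.2, 0.8]
grip_width: 0.0577
```

Emit:
carry_out([
  {"x": -1,"y": -0.5,"z": 0,"wx": 0,"wy": 0,"wz": 0,"jaw": 0},
  {"x": -1,"y": -0.5,"z": 0,"wx": 0,"wy": 0,"wz": 0,"jaw": 0},
  {"x": -1,"y": -0.5,"z": 0,"wx": 0,"wy": 0,"wz": 0,"jaw": 0},
  {"x": -1,"y": -0.5,"z": 0,"wx": 0,"wy": 0,"wz": 0,"jaw": 0},
  {"x": -1,"y": -0.5,"z": 0,"wx": 0,"wy": 0,"wz": 0,"jaw": 0},
  {"x": -1,"y": -0.5,"z": 0,"wx": 0,"wy": 0,"wz": 0,"jaw": 0},
  {"x": -1,"y": -0.5,"z": 0,"wx": 0,"wy": 0,"wz": 0,"jaw": 0},
  {"x": -1,"y": -0.5,"z": 0,"wx": 0,"wy": 0,"wz": 0,"jaw": 0},
  {"x": -1,"y": -0.5,"z": 0,"wx": 0,"wy": 0,"wz": 0,"jaw": 0},
  {"x": -1,"y": -0.5,"z": 0,"wx": 0,"wy": 0,"wz": 0,"jaw": 0},
  {"x": -1,"y": -0.5,"z": 0,"wx": 0,"wy": 0,"wz": 0,"jaw": 0},
  {"x": -1,"y": -0.5,"z": 0,"wx": 0,"wy": 0,"wz": 0,"jaw": 0},
])

```text
time_s: 3.15
ee_pos: [0.4548, 0.3984, 0.3014]
eef_rot: [-3.142, -0.0, -3.099]
force: [-0.6, 0.0, -0.2]
grip_width: 0.0005
```

Emit:
carry_out([
  {"x": -1,"y": -0.9,"z": 0,"wx": 0,"wy": 0,"wz": 0,"jaw": 0},
  {"x": -1,"y": -0.9,"z": 0,"wx": 0,"wy": 0,"wz": 0,"jaw": 0},
  {"x": -1,"y": -0.9,"z": 0,"wx": 0,"wy": 0,"wz": 0,"jaw": 0},
  {"x": -1,"y": -0.9,"z": 0,"wx": 0,"wy": 0,"wz": 0,"jaw": 0},
  {"x": -1,"y": -0.9,"z": 0,"wx": 0,"wy": 0,"wz": 0,"jaw": 0},
  {"x": -1,"y": -0.9,"z": 0,"wx": 0,"wy": 0,"wz": 0,"jaw": 0},
  {"x": -1,"y": -0.9,"z": 0,"wx": 0,"wy": 0,"wz": 0,"jaw": 0},
  {"x": -1,"y": -0.9,"z": 0,"wx": 0,"wy": 0,"wz": 0,"jaw": 0},
  {"x": 0,"y": -0.9,"z": 0,"wx": 0,"wy": 0,"wz": 0,"jaw": 0},
])

```text
time_s: 3.9
ee_pos: [0.6227, 0.2424, 0.2999]
eef_rot: [-3.141, -0.001, -3.101]
force: [0.1, 0.1, -0.5]
grip_width: 0.0002
```

Run:
```python
from h import *
to([[.6,.246,.26],[.56,.245,.222]])
snap('side','s1.png');snap('scene','a1.png')
```

```text
pos [0.6227 0.2424 0.2999] rot [-3.141  -0.0015 -3.1005] F [ 0.1055  0.0743 -0.4522] t 3.9 w 0.00019396966322462718 q [ 0.3165  0.5411  0.9704 -0.0002  1.6317 -1.2954]
-> [0.6   0.246 0.26 ] units [1.1231 0.229  1.9951]
-> [0.56  0.245 0.222] units [1.9976 0.0333 1.9029]
```

View pics/s1.png

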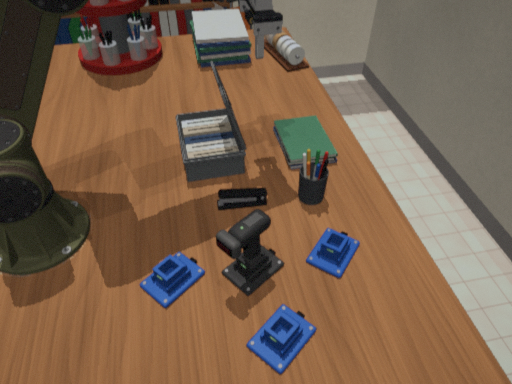

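View pics/a1.png

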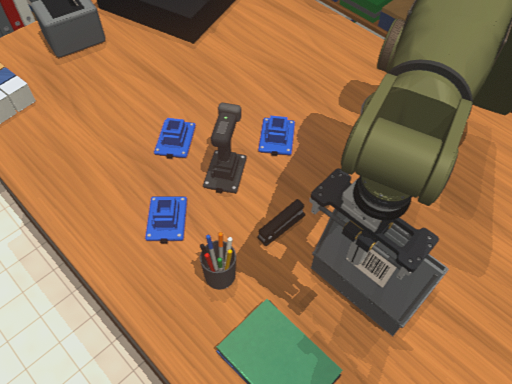

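Emit:
carry_out([
  {"x": 0.6,"y": 0.1,"z": 1,"wx": 0,"wy": 0,"wz": 0,"jaw": 0},
  {"x": 0.6,"y": 0.1,"z": 1,"wx": 0,"wy": 0,"wz": 0,"jaw": 0},
  {"x": 0.6,"y": 0,"z": 0.9,"wx": 0,"wy": 0,"wz": 0,"jaw": 0},
  {"x": 0.6,"y": 0,"z": 0.7,"wx": 0,"wy": 0,"wz": 0,"jaw": 0},
  {"x": 0.5,"y": 0,"z": 0,"wx": 0,"wy": 0,"wz": 0,"jaw": 0},
  {"x": 0.5,"y": 0,"z": 0,"wx": 0,"wy": 0,"wz": 0,"jaw": 0},
  {"x": 0.5,"y": 0,"z": 0,"wx": 0,"wy": 0,"wz": 0,"jaw": 0},
  {"x": 0.5,"y": 0,"z": 0,"wx": 0,"wy": 0,"wz": 0,"jaw": 0},
])

```text
time_s: 4.67
ee_pos: [0.5315, 0.2449, 0.2296]
eef_rot: [3.141, 0.0, -3.099]
force: [0.9, -0.2, 0.3]
grip_width: 0.0005
```

Emit:
carry_out([
  {"x": 0.5,"y": 0,"z": 0.1,"wx": 0,"wy": 0,"wz": 0,"jaw": 0},
  {"x": 0.5,"y": 0,"z": 0.1,"wx": 0,"wy": 0,"wz": 0,"jaw": 0},
  {"x": 0.5,"y": 0,"z": 0.2,"wx": 0,"wy": 0,"wz": 0,"jaw": 0},
  {"x": 0.6,"y": 0,"z": 0.35,"wx": 0,"wy": 0,"wz": 0,"jaw": 0},
  {"x": 0.6,"y": 0,"z": 0.35,"wx": 0,"wy": 0,"wz": 0,"jaw": 0},
  {"x": 0.55,"y": 0,"z": 0.5,"wx": 0,"wy": 0,"wz": 0,"jaw": 0},
  {"x": 0.55,"y": 0,"z": 0.5,"wx": 0,"wy": 0,"wz": 0,"jaw": 0},
])

```text
time_s: 5.25
ee_pos: [0.4557, 0.2417, 0.1876]
eef_rot: [3.141, 0.001, -3.099]
force: [1.6, 0.9, 0.3]
grip_width: 0.0004
```

Run:
```python
from h import *
to([[.434,.24,.164]])
snap('side','s2.png')
```

```text
pos [0.4557 0.2417 0.1876] rot [ 3.1409  0.0013 -3.0986] F [1.634  0.8895 0.3175] t 5.25 w 0.0004049123843755866 q [ 0.4166  0.2387  1.6411  0.0002  1.2603 -1.1972]
-> [0.434 0.24  0.164] units [ 1.0897 -0.0406  1.1807]
```

View pics/s2.png

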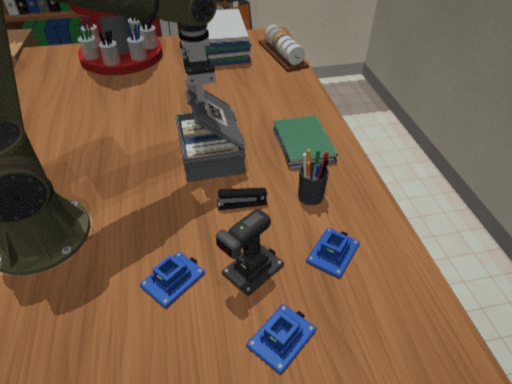

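The lid is following the fingers: side picture around (215,115), now at about 45°. I'll continue the arc.

Emit:
carry_out([
  {"x": 0.5,"y": 0,"z": 0.6,"wx": 0,"wy": 0,"wz": 0,"jaw": 0},
  {"x": 0.45,"y": 0,"z": 0.6,"wx": 0,"wy": 0,"wz": 0,"jaw": 0},
  {"x": 0.3,"y": 0,"z": 0.7,"wx": 0,"wy": 0,"wz": 0,"jaw": 0},
  {"x": 0.3,"y": 0,"z": 0.7,"wx": 0,"wy": 0,"wz": 0,"jaw": 0},
  {"x": 0.2,"y": 0,"z": 0.6,"wx": 0,"wy": 0,"wz": 0,"jaw": 0},
  {"x": 0.1,"y": 0,"z": 0.5,"wx": 0,"wy": 0,"wz": 0,"jaw": 0},
  {"x": 0.1,"y": 0,"z": 0.5,"wx": 0,"wy": 0,"wz": 0,"jaw": 0},
  {"x": 0,"y": 0,"z": 0.35,"wx": 0,"wy": 0,"wz": 0,"jaw": 0},
])

```text
time_s: 5.97
ee_pos: [0.4173, 0.2395, 0.0958]
eef_rot: [-3.142, -0.0, -3.099]
force: [-0.8, -0.1, 0.7]
grip_width: 0.0008
```

Emit:
carry_out([
  {"x": 0,"y": 0,"z": 0.1,"wx": 0,"wy": 0,"wz": 0,"jaw": 0},
  {"x": 0,"y": 0,"z": 0.1,"wx": 0,"wy": 0,"wz": 0,"jaw": 0},
  {"x": 0,"y": 0,"z": 0,"wx": 0,"wy": 0,"wz": 0,"jaw": 0},
])

```text
time_s: 6.22
ee_pos: [0.4174, 0.2394, 0.0935]
eef_rot: [-3.141, -0.001, -3.099]
force: [-10.2, -3.5, 14.3]
grip_width: 0.0004
```

Emit:
carry_out([
  {"x": 0,"y": 0,"z": -1,"wx": 0,"wy": 0,"wz": 0,"jaw": 0},
  {"x": 0,"y": 0,"z": -1,"wx": 0,"wy": 0,"wz": 0,"jaw": 0},
  {"x": 0,"y": 0,"z": -1,"wx": 0,"wy": 0,"wz": 1,"jaw": 0},
  {"x": 0,"y": 0,"z": -1,"wx": 0,"wy": 0,"wz": 1,"jaw": 0},
  {"x": 0,"y": 0,"z": -1,"wx": 0,"wy": 0,"wz": 1,"jaw": 0},
  {"x": 0,"y": 0,"z": -1,"wx": 0,"wy": 0,"wz": 1,"jaw": 0},
  {"x": 0,"y": 0,"z": -1,"wx": 0,"wy": 0,"wz": 1,"jaw": 100},
  {"x": 0,"y": 0,"z": -1,"wx": 0,"wy": 0,"wz": 1,"jaw": 100},
  {"x": 0,"y": 0,"z": -1,"wx": 0,"wy": 0,"wz": 1,"jaw": 100},
  {"x": 0,"y": 0,"z": -1,"wx": 0,"wy": 0,"wz": 1,"jaw": 100},
  {"x": 0,"y": 0,"z": -1,"wx": 0,"wy": 0,"wz": 1,"jaw": 100},
  {"x": 0,"y": 0,"z": 0,"wx": 0,"wy": 0,"wz": 1,"jaw": 100},
])

```text
time_s: 7.22
ee_pos: [0.4185, 0.2397, 0.3167]
eef_rot: [3.136, 0.002, 2.38]
force: [-0.2, -0.5, -0.4]
grip_width: 0.0373
```

Run:
```python
from h import *
to([[.507,-.218,.3]])
snap('side','s3.png');snap('scene','a3.png')
```

```text
pos [0.4185 0.2397 0.3167] rot [3.136  0.0022 2.3796] F [-0.1932 -0.5005 -0.3516] t 7.2167 w 0.03725680993444354 q [ 0.4441  0.0791  1.5272 -0.      1.5293 -0.3647]
-> [ 0.507 -0.218  0.3  ] units [-18.9956 -13.507    0.7994]
```

View pics/s3.png

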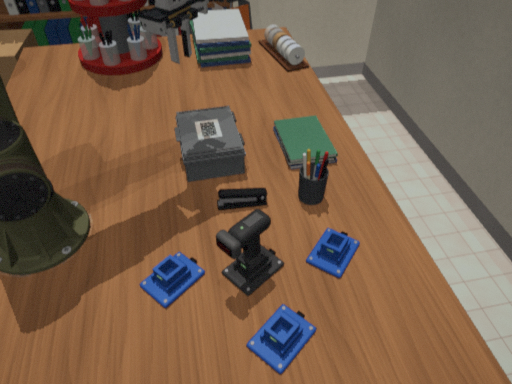

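Run:
```python
from fit import *
D=[(.2999,1.521,.55,.2055),(.5411,.9704,.6682,.2999),(.2387,1.6411,.5158,.1876),(.0791,1.5272,.4823,.3167)]
def f(v):
    r0,a,b,ph,h=v
    return np.ravel([(r0+a*np.sin(p)+b*np.sin(p+q+ph)-r,h+a*np.cos(p)+b*np.cos(p+q+ph)-z) for p,q,r,z in D])
b=least_squares(f,[0.05,.35,.4,0,.1]);print(b.x,f(b.x)*1e3)
def ray(c,px,z):
    p=P[c];Rm=R.from_euler('xyz',p['attitude']).as_matrix()
    dd=Rm@np.linalg.solve(p['mtx'],[*px,1]);return p['origin']+dd*(z-p['origin'][2])/dd[2]
for c in ['side','scene']:
    for d in ctrl.mark_of(c,'label'): print(c,d,ray(c,d['position'][::-1],.0935))
a=cv2.imread('pics/s3.png');cv2.imwrite('pics/c5.png',cv2.resize(a[95:190,165:260],None,fx=6,fy=6,interpolation=cv2.INTER_CUBIC))
```

```text
[ 0.004   0.4186  0.4489  0.0951 -0.0426] [ 0.1158 -0.0079  0.0615  0.2971 -0.0509  0.1064 -0.1265 -0.3957]
side {'position': [130.4, 208.5], 'conf': 0.82} [0.4686 0.232  0.0935]
scene {'position': [258.3, 379.5], 'conf': 0.67} [0.4731 0.239  0.0935]
```

View pics/c5.png

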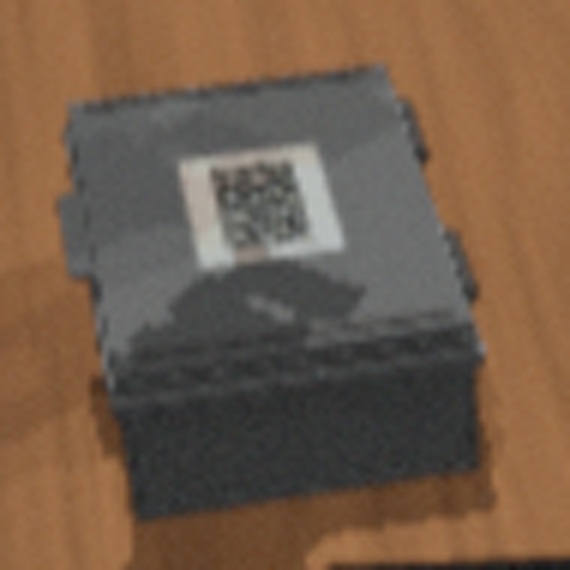

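```bash
cat >> h.py <<'E'
import json
from scipy.spatial.transform import Slerp
def rows(p1,R1,n,jaw,p0=None,R0=None,dec=2):
    o=ctrl.get_obs()
    if p0 is None: p0=o['ee_pos'];R0=R.from_euler('xyz',o['eef_rot'])
    dv=(R0.inv()*R1).as_rotvec()
    p=np.array(p0);q=R0;out=[]
    for i in range(1,n+1):
        pt=p0+(p1-p0)*i/n; rt=R0*R.from_rotvec(dv*i/n)
        d=np.round(q.inv().apply(pt-p)/.02,dec); w=np.round((q.inv()*rt).as_rotvec()/.08,dec)
        p=p+q.apply(d*.02); q=q*R.from_rotvec(w*.08)
        out.append({k:float(v)+0. for k,v in zip(['x','y','z','wx','wy','wz'],[*d,*w])}|{'jaw':jaw})
    print('err',(p-p1)*1e3,'deg',np.degrees((q.inv()*R1).magnitude()))
    for i in range(0,n,12): print(json.dumps(out[i:i+12]))
    return p,q
def scan_pose(x,y,yaw,tilt,back=0.,z=.158):
    Rt=R.from_euler('z',yaw)*R.from_euler('x',np.pi)*R.from_euler('y',tilt)
    head=np.array([x,y,z])+R.from_euler('z',yaw).apply([-.006,0,0])
    return head+Rt.apply([0,0,ctrl.grasp_offset-back]),Rt
E
python3 - <<'E'
from h import *
p,q=scan_pose(.507,-.218,.603,-.7,.12);print(p,q.as_euler('xyz'))
rows(p,q,30,100)
E
```

```text
[ 0.5558 -0.1844  0.2354] [3.1416 0.7    0.603 ]
err [-0.0598  0.0403  0.0976] deg 0.020060607399644374
[{"x": -0.65, "y": -0.36, "z": 0.13, "wx": 0.26, "wy": -0.21, "wz": 0.71, "jaw": 100}, {"x": -0.67, "y": -0.31, "z": 0.14, "wx": 0.26, "wy": -0.21, "wz": 0.71, "jaw": 100}, {"x": -0.68, "y": -0.28, "z": 0.17, "wx": 0.26, "wy": -0.21, "wz": 0.71, "jaw": 100}, {"x": -0.7, "y": -0.23, "z": 0.18, "wx": 0.25, "wy": -0.2, "wz": 0.71, "jaw": 100}, {"x": -0.7, "y": -0.19, "z": 0.19, "wx": 0.26, "wy": -0.21, "wz": 0.71, "jaw": 100}, {"x": -0.71, "y": -0.14, "z": 0.21, "wx": 0.26, "wy": -0.21, "wz": 0.7, "jaw": 100}, {"x": -0.71, "y": -0.1, "z": 0.23, "wx": 0.26, "wy": -0.21, "wz": 0.71, "jaw": 100}, {"x": -0.71, "y": -0.05, "z": 0.24, "wx": 0.26, "wy": -0.21, "wz": 0.71, "jaw": 100}, {"x": -0.71, "y": -0.01, "z": 0.25, "wx": 0.26, "wy": -0.21, "wz": 0.71, "jaw": 100}, {"x": -0.71, "y": 0.04, "z": 0.26, "wx": 0.26, "wy": -0.21, "wz": 0.71, "jaw": 100}, {"x": -0.7, "y": 0.08, "z": 0.28, "wx": 0.25, "wy": -0.21, "wz": 0.71, "jaw": 100}, {"x": -0.68, "y": 0.12, "z": 0.28, "wx": 0.26, "wy": -0.2
[... 848 characters left out ...]
"wz": 0.71, "jaw": 100}, {"x": -0.41, "y": 0.56, "z": 0.3, "wx": 0.26, "wy": -0.21, "wz": 0.71, "jaw": 100}, {"x": -0.37, "y": 0.58, "z": 0.31, "wx": 0.26, "wy": -0.21, "wz": 0.71, "jaw": 100}]
[{"x": -0.33, "y": 0.61, "z": 0.29, "wx": 0.25, "wy": -0.21, "wz": 0.71, "jaw": 100}, {"x": -0.3, "y": 0.63, "z": 0.29, "wx": 0.26, "wy": -0.21, "wz": 0.71, "jaw": 100}, {"x": -0.25, "y": 0.65, "z": 0.28, "wx": 0.26, "wy": -0.21, "wz": 0.71, "jaw": 100}, {"x": -0.21, "y": 0.67, "z": 0.27, "wx": 0.26, "wy": -0.2, "wz": 0.7, "jaw": 100}, {"x": -0.16, "y": 0.69, "z": 0.26, "wx": 0.26, "wy": -0.21, "wz": 0.71, "jaw": 100}, {"x": -0.13, "y": 0.7, "z": 0.24, "wx": 0.26, "wy": -0.21, "wz": 0.71, "jaw": 100}]
```

Emit:
carry_out([
  {"x": 0,"y": 0,"z": 0,"wx": 0,"wy": 0,"wz": 1,"jaw": 100},
  {"x": 0,"y": 0,"z": 0,"wx": 0,"wy": 0,"wz": 1,"jaw": 100},
  {"x": 0,"y": 0,"z": 0,"wx": 0,"wy": 0,"wz": 1,"jaw": 100},
  {"x": 0,"y": 0,"z": 0,"wx": 0,"wy": 0,"wz": 1,"jaw": 100},
  {"x": 0,"y": 0,"z": 0,"wx": 0,"wy": 0,"wz": 1,"jaw": 100},
  {"x": 0,"y": 0,"z": 0,"wx": 0,"wy": 0,"wz": 1,"jaw": 100},
  {"x": 0,"y": 0,"z": 0,"wx": 0,"wy": 0,"wz": 1,"jaw": 100},
  {"x": 0,"y": 0,"z": 0,"wx": 0,"wy": 0,"wz": 1,"jaw": 100},
  {"x": 0,"y": 0,"z": 0,"wx": 0,"wy": 0,"wz": 1,"jaw": 100},
  {"x": 0,"y": 0,"z": 0,"wx": 0,"wy": 0,"wz": 1,"jaw": 100},
  {"x": 0,"y": 0,"z": 0,"wx": 0,"wy": 0,"wz": 1,"jaw": 100},
  {"x": 0,"y": 0,"z": 0,"wx": 0,"wy": 0,"wz": 1,"jaw": 100},
])

```text
time_s: 8.42
ee_pos: [0.4174, 0.2392, 0.3118]
eef_rot: [-3.141, 0.001, 1.423]
force: [0.8, -0.5, -0.7]
grip_width: 0.0938
```

Emit:
carry_out([
  {"x": 0,"y": 0,"z": 0,"wx": 0,"wy": 0,"wz": 1,"jaw": 100},
  {"x": 0,"y": 0,"z": 0,"wx": 0,"wy": 0,"wz": 1,"jaw": 100},
  {"x": 0,"y": 0,"z": 0,"wx": 0,"wy": 0,"wz": 1,"jaw": 100},
  {"x": 0,"y": 0,"z": 0,"wx": 0,"wy": 0,"wz": 1,"jaw": 100},
  {"x": 0,"y": 0,"z": 0,"wx": 0,"wy": 0,"wz": 1,"jaw": 100},
  {"x": 0,"y": 0,"z": 0,"wx": 0,"wy": 0,"wz": 1,"jaw": 100},
  {"x": 0,"y": 0,"z": 0,"wx": 0,"wy": 0,"wz": 1,"jaw": 100},
  {"x": 0,"y": 0,"z": 0,"wx": 0,"wy": 0,"wz": 1,"jaw": 100},
  {"x": 0,"y": 0,"z": 0,"wx": 0,"wy": 0,"wz": 1,"jaw": 100},
  {"x": 0,"y": 0,"z": 0,"wx": 0,"wy": 0,"wz": 1,"jaw": 100},
])

```text
time_s: 9.25
ee_pos: [0.4174, 0.2392, 0.3118]
eef_rot: [-3.141, 0.001, 0.623]
force: [0.6, 0.5, 0.5]
grip_width: 0.0937
```

Run:
```python
from h import *
to([[.556,-.184,.29]])
```

```text
pos [0.4174 0.2392 0.3118] rot [-3.1414  0.0012  0.6225] F [0.5977 0.5194 0.4673] t 9.25 w 0.0937296730124405 q [ 0.4442  0.0824  1.5346 -0.      1.5258  1.3925]
-> [ 0.556 -0.184  0.29 ] units [-6.7085 21.2308  1.0945]
```

Emit:
carry_out([
  {"x": -0.3,"y": 1,"z": 0,"wx": 0,"wy": 0,"wz": 0,"jaw": 100},
  {"x": -0.3,"y": 1,"z": 0,"wx": 0,"wy": 0,"wz": 0,"jaw": 100},
  {"x": -0.3,"y": 1,"z": 0,"wx": 0,"wy": 0,"wz": 0,"jaw": 100},
  {"x": -0.3,"y": 1,"z": 0,"wx": 0,"wy": 0,"wz": 0,"jaw": 100},
  {"x": -0.3,"y": 1,"z": 0,"wx": 0,"wy": 0,"wz": 0,"jaw": 100},
  {"x": -0.3,"y": 1,"z": 0,"wx": 0,"wy": 0,"wz": 0,"jaw": 100},
  {"x": -0.3,"y": 1,"z": 0,"wx": 0,"wy": 0,"wz": 0,"jaw": 100},
  {"x": -0.3,"y": 1,"z": 0,"wx": 0,"wy": 0,"wz": 0,"jaw": 100},
  {"x": -0.3,"y": 1,"z": 0,"wx": 0,"wy": 0,"wz": 0,"jaw": 100},
  {"x": -0.3,"y": 1,"z": 0,"wx": 0,"wy": 0,"wz": 0,"jaw": 100},
  {"x": -0.3,"y": 1,"z": 0,"wx": 0,"wy": 0,"wz": 0,"jaw": 100},
  {"x": -0.3,"y": 1,"z": 0,"wx": 0,"wy": 0,"wz": 0,"jaw": 100},
])

```text
time_s: 10.25
ee_pos: [0.4994, 0.0014, 0.3118]
eef_rot: [-3.141, 0.001, 0.626]
force: [0.3, -0.1, 0.1]
grip_width: 0.094
```

Emit:
carry_out([
  {"x": -0.3,"y": 1,"z": 0,"wx": 0,"wy": 0,"wz": 0,"jaw": 100},
  {"x": -0.3,"y": 1,"z": 0,"wx": 0,"wy": 0,"wz": 0,"jaw": 100},
  {"x": -0.3,"y": 1,"z": 0,"wx": 0,"wy": 0,"wz": 0,"jaw": 100},
  {"x": -0.3,"y": 1,"z": 0,"wx": 0,"wy": 0,"wz": 0,"jaw": 100},
  {"x": -0.3,"y": 1,"z": 0,"wx": 0,"wy": 0,"wz": 0,"jaw": 100},
  {"x": -0.3,"y": 1,"z": 0,"wx": 0,"wy": 0,"wz": 0,"jaw": 100},
  {"x": -0.3,"y": 1,"z": 0,"wx": 0,"wy": 0,"wz": 0,"jaw": 100},
  {"x": -0.3,"y": 1,"z": 0,"wx": 0,"wy": 0,"wz": 0,"jaw": 100},
  {"x": -0.3,"y": 1,"z": 0,"wx": 0,"wy": 0,"wz": 0,"jaw": 100},
])

```text
time_s: 11.0
ee_pos: [0.5607, -0.1763, 0.3117]
eef_rot: [-3.14, 0.001, 0.626]
force: [-0.0, 0.7, 0.6]
grip_width: 0.0941
```

Emit:
carry_out([
  {"x": 0,"y": 0,"z": 0,"wx": 0,"wy": -0.9,"wz": 0,"jaw": 100},
  {"x": 0,"y": 0,"z": 0,"wx": 0,"wy": -0.9,"wz": 0,"jaw": 100},
  {"x": 0,"y": 0,"z": 0,"wx": 0,"wy": -0.9,"wz": 0,"jaw": 100},
  {"x": 0,"y": 0,"z": 0,"wx": 0,"wy": -0.9,"wz": 0,"jaw": 100},
  {"x": 0,"y": 0,"z": 0,"wx": 0,"wy": -0.9,"wz": 0,"jaw": 100},
  {"x": 0,"y": 0,"z": 0,"wx": 0,"wy": -0.9,"wz": 0,"jaw": 100},
  {"x": 0,"y": 0,"z": 0,"wx": 0,"wy": -0.9,"wz": 0,"jaw": 100},
  {"x": 0,"y": 0,"z": 0,"wx": 0,"wy": -0.9,"wz": 0,"jaw": 100},
  {"x": 0,"y": 0,"z": 0,"wx": 0,"wy": -0.9,"wz": 0,"jaw": 100},
  {"x": 0,"y": 0,"z": 0,"wx": 0,"wy": -0.7,"wz": 0,"jaw": 100},
])

```text
time_s: 11.83
ee_pos: [0.5607, -0.1749, 0.3113]
eef_rot: [-3.137, 0.709, 0.629]
force: [0.5, -0.3, 0.1]
grip_width: 0.0938
```

Run:
```python
from h import *
to([[.556,-.184,.235]])
w=snap('wrist','w4.png');snap('side','s4.png')
for l in ['scanner_head','scanner_window']:
    for c in ['wrist','side']: print(l,c,[(np.round(d['position'],1).tolist(),round(d['conf'],2)) for d in ctrl.mark_of(c,l)])
print(ctrl.camera_params('wrist'))
```

```text
pos [ 0.5607 -0.1749  0.3113] rot [-3.1375  0.7091  0.6289] F [ 0.4864 -0.2725  0.1088] t 11.8333 w 0.09375933956676376 q [-0.1539  0.6571  0.9125 -0.5417  2.055   0.6523]
-> [ 0.556 -0.184  0.235] units [2.1365 0.2418 3.1952]
scanner_head wrist [([132.4, 255.9], 0.67)]
scanner_head side [([229.5, 247.5], 0.62)]
scanner_window wrist [([175.7, 249.2], 0.67)]
scanner_window side [([247.7, 224.0], 0.79)]
{'mtx': array([[336.5448,   0.    , 249.3756],
       [  0.    , 336.5448, 191.554 ],
       [  0.    ,   0.    ,   1.    ]]), 'origin': array([ 0.6949, -0.0789,  0.4087]), 'attitude': array([ 2.2115,  0.0003, -0.9464])}
```

View pics/w4.png

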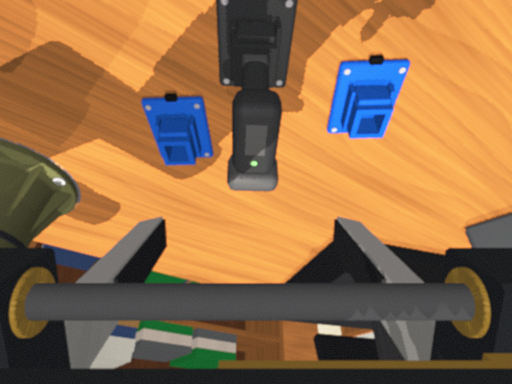

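View pics/s4.png

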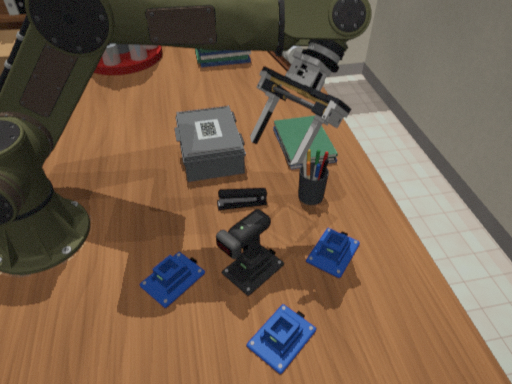

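Run:
```python
from fit import *
P['wrist']=ctrl.camera_params('wrist')
s=lambda u,v:(190+u/5,95+v/5)
d=lambda u,v:(210+u/6,200+v/6)
so=[('scene',1,(-.0625,.046,.012),s(283,303)),('scene',1,(.0625,.046,.012),s(237,488)),('scene',1,(.0625,-.046,.012),s(65,456)),
('side',1,(-.0625,.046,.012),d(72,433)),('side',1,(-.0625,-.046,.012),d(230,562)),('side',1,(.0625,-.046,.012),d(443,375)),
('scene',2,(0,0,.176),s(178,113)),('scene',3,(0,0,.176),s(163,163)),('side',2,(0,0,.176),d(190,165)),('side',3,(0,0,.176),d(260,112)),
('scene',0,(-.006,0,.158),(225,129)),('scene',0,(-.079,0,.158),(230,108)),('side',0,(-.079,0,.158),(224,247.7)),('side',0,(-.006,0,.158),(247.5,229.5)),
('wrist',1,(-.0625,-.046,.012),(220,86)),('wrist',1,(-.0625,.046,.012),(286,86)),
('wrist',2,(0,0,.176),(254,163)),('wrist',3,(0,0,.176),(256,138)),('wrist',0,(-.006,0,.158),(255.9,132.4))]
def g(v):
    rz=R.from_euler('z',v[2]);r=[]
    for c,k,X,px in so:
        X=np.array(X,float)
        if k: X[0]+=v[2+k]
        r.append((proj(c,rz.apply(X)+[v[0],v[1],0])[0]-px)*(1.5 if c=='wrist' else 1))
    return np.ravel(r)
b=least_squares(g,[.5,-.2,0.6,0,0,0],loss='soft_l1');print(b.x);print(g(b.x).reshape(-1,2).round(1))
a=cv2.imread('pics/w4.png');cv2.imwrite('pics/c6.png',cv2.resize(a[0:200,200:310],None,fx=3,fy=3,interpolation=cv2.INTER_CUBIC))
```

```text
[ 0.5103 -0.2185  0.6065  0.0063 -0.0306  0.0048]
[[ -0.5  -0.8]
 [ -1.   -0.4]
 [ -1.5   0.1]
 [ -0.8  -1.6]
 [  1.2   0.7]
 [  2.2  -1.3]
 [ -0.4  -0.6]
 [ -0.8   0.2]
 [ -0.2   1.4]
 [  0.2   0.9]
 [ -1.9   0.6]
 [ -0.2   0.1]
 [  0.5   0.4]
 [  2.4  -1.4]
 [ 98.4   1.4]
 [-99.9  -0.1]
 [  0.1  -0.5]
 [ -1.3  -0. ]
 [ -1.9   1.1]]
```

View pics/c6.png

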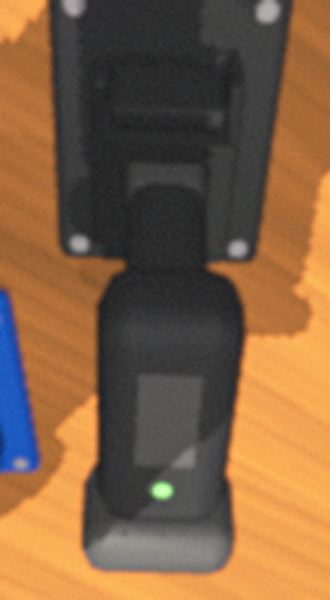

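Run:
```python
from fit import *
P['wrist']=ctrl.camera_params('wrist')
s=lambda u,v:(190+u/5,95+v/5)
d=lambda u,v:(210+u/6,200+v/6)
so=[('scene',1,(-.0625,.046,.012),s(283,303)),('scene',1,(.0625,.046,.012),s(237,488)),('scene',1,(.0625,-.046,.012),s(65,456)),
('side',1,(-.0625,.046,.012),d(72,433)),('side',1,(-.0625,-.046,.012),d(230,562)),('side',1,(.0625,-.046,.012),d(443,375)),
('scene',2,(0,0,.176),s(178,113)),('scene',3,(0,0,.176),s(163,163)),('side',2,(0,0,.176),d(190,165)),('side',3,(0,0,.176),d(260,112)),
('scene',0,(-.006,0,.158),(225,129)),('scene',0,(-.079,0,.158),(230,108)),('side',0,(-.079,0,.158),(224,247.7)),('side',0,(-.006,0,.158),(247.5,229.5)),
('wrist',1,(-.0625,.046,.012),(220,86)),('wrist',1,(-.0625,-.046,.012),(284,86)),
('wrist',2,(0,0,.176),(254,163)),('wrist',3,(0,0,.176),(256.5,140)),('wrist',0,(-.006,0,.158),(255.9,132.4))]
def g(v):
    rz=R.from_euler('z',v[2]);r=[]
    for c,k,X,px in so:
        X=np.array(X,float)
        if k: X[0]+=v[2+k]
        r.append((proj(c,rz.apply(X)+[v[0],v[1],0])[0]-px)*(1.5 if c=='wrist' else 1))
    return np.ravel(r)
b=least_squares(g,[.5,-.2,0.6,0,0,0],loss='soft_l1');print(b.x);print(g(b.x).reshape(-1,2).round(1))
x,y,w=b.x[:3]
p,q=scan_pose(x,y,w,-.709,.0);print(p)
rows(p,q,9,100)
p,q=scan_pose(x,y,w,-.709,.05);print(p)
rows(p,q,6,100)
```

```text
[ 0.5104 -0.2186  0.6027  0.0062 -0.0306  0.0026]
[[-0.5 -0.7]
 [-1.2 -0.4]
 [-1.7  0. ]
 [-0.7 -1.6]
 [ 1.1  0.7]
 [ 2.3 -1.2]
 [-0.4 -0.6]
 [-0.7 -0.5]
 [-0.2  1.4]
 [-0.5  1.5]
 [-1.9  0.6]
 [-0.1  0.1]
 [ 0.5  0.4]
 [ 2.5 -1.4]
 [-1.  -0.2]
 [ 2.3  1.6]
 [ 0.1 -0.4]
 [-2.  -0.5]
 [-1.8  1.1]]
[ 0.4954 -0.2289  0.1437]
err [-0.0493  0.0534  0.0698] deg 0.01676423266854232
[{"x": 0.25, "y": 0.03, "z": 1.02, "wx": 0.02, "wy": -0.01, "wz": 0.02, "jaw": 100}, {"x": 0.25, "y": 0.03, "z": 1.02, "wx": 0.02, "wy": -0.01, "wz": 0.02, "jaw": 100}, {"x": 0.25, "y": 0.03, "z": 1.02, "wx": 0.02, "wy": -0.01, "wz": 0.03, "jaw": 100}, {"x": 0.26, "y": 0.03, "z": 1.01, "wx": 0.02, "wy": -0.01, "wz": 0.02, "jaw": 100}, {"x": 0.25, "y": 0.04, "z": 1.02, "wx": 0.02, "wy": -0.01, "wz": 0.02, "jaw": 100}, {"x": 0.25, "y": 0.03, "z": 1.02, "wx": 0.02, "wy": -0.01, "wz": 0.02, "jaw": 100}, {"x": 0.26, "y": 0.04, "z": 1.02, "wx": 0.01, "wy": -0.01, "wz": 0.03, "jaw": 100}, {"x": 0.26, "y": 0.04, "z": 1.02, "wx": 0.02, "wy": -0.01, "wz": 0.02, "jaw": 100}, {"x": 0.25, "y": 0.03, "z": 1.01, "wx": 0.02, "wy": -0.01, "wz": 0.02, "jaw": 100}]
[ 0.5222 -0.2105  0.1817]
err [0.0239 0.053  0.0484] deg 0.016652329379433995
[{"x": 0.38, "y": 0.05, "z": 1.11, "wx": 0.03, "wy": -0.01, "wz": 0.03, "jaw": 100}, {"x": 0.38, "y": 0.05, "z": 1.11, "wx": 0.03, "wy": -0.02, "wz": 0.04, "jaw": 100}, {"x": 0.38, "y": 0.05, "z": 1.11, "wx": 0.03, "wy": -0.01, "wz": 0.03, "jaw": 100}, {"x": 0.38, "y": 0.06, "z": 1.11, "wx": 0.03, "wy": -0.02, "wz": 0.03, "jaw": 100}, {"x": 0.38, "y": 0.05, "z": 1.11, "wx": 0.02, "wy": -0.01, "wz": 0.04, "jaw": 100}, {"x": 0.39, "y": 0.06, "z": 1.11, "wx": 0.03, "wy": -0.02, "wz": 0.03, "jaw": 100}]
```

Emit:
carry_out([
  {"x": 0.4,"y": 0.05,"z": 1,"wx": 0,"wy": 0,"wz": 0.1,"jaw": 100},
  {"x": 0.4,"y": 0.05,"z": 1,"wx": 0.1,"wy": 0,"wz": 0,"jaw": 100},
  {"x": 0.4,"y": 0.05,"z": 1,"wx": 0,"wy": 0,"wz": 0.1,"jaw": 100},
  {"x": 0.4,"y": 0.05,"z": 1,"wx": 0.1,"wy": 0,"wz": 0,"jaw": 100},
  {"x": 0.4,"y": 0.05,"z": 1,"wx": 0,"wy": 0,"wz": 0,"jaw": 100},
  {"x": 0.3,"y": 0.05,"z": 1,"wx": 0,"wy": -0.1,"wz": 0,"jaw": 100},
  {"x": 0,"y": 0,"z": 0.7,"wx": 0,"wy": 0,"wz": 0,"jaw": 100},
])

```text
time_s: 12.72
ee_pos: [0.5207, -0.2102, 0.179]
eef_rot: [-3.137, 0.712, 0.604]
force: [0.6, 0.0, -0.8]
grip_width: 0.0937
```

Run:
```python
from h import *
w=snap('wrist','w5.png');snap('side','s5.png')
p,q=scan_pose(.5104,-.2186,.6027,-.709,.0);to(p); 
print(ctrl.camera_params('wrist'))
rows(p,q,3,100)
```

```text
pos [ 0.5203 -0.2105  0.1797] rot [-3.1365  0.7124  0.6031] F [-0.2761 -0.0134 -0.2584] t 12.8167 w 0.09392473449641696 q [-0.2195  0.6594  1.213  -0.5073  1.7756  0.776 ]
-> [ 0.4954 -0.2289  0.1437] units [0.0014 0.0648 2.3752]
{'mtx': array([[336.5448,   0.    , 249.3756],
       [  0.    , 336.5448, 191.554 ],
       [  0.    ,   0.    ,   1.    ]]), 'origin': array([ 0.6581, -0.1168,  0.2737]), 'attitude': array([ 2.2009,  0.0042, -0.9704])}
err [-0.0474 -0.008  -0.0852] deg 0.023303571686795387
[{"x": 0.0, "y": 0.02, "z": 0.79, "wx": -0.02, "wy": 0.01, "wz": 0.0, "jaw": 100}, {"x": 0.0, "y": 0.02, "z": 0.79, "wx": -0.02, "wy": 0.02, "wz": 0.0, "jaw": 100}, {"x": 0.0, "y": 0.02, "z": 0.8, "wx": -0.02, "wy": 0.01, "wz": 0.0, "jaw": 100}]
```

View pics/w5.png

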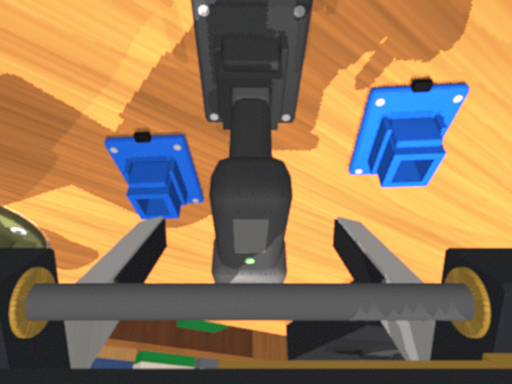

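View pics/s5.png

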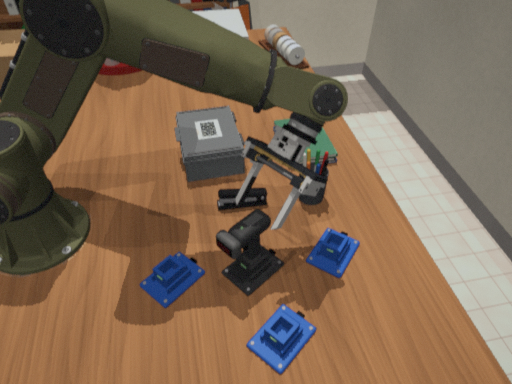

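Emit:
carry_out([
  {"x": 0,"y": 0,"z": 0.8,"wx": 0,"wy": 0,"wz": 0,"jaw": 100},
  {"x": 0,"y": 0,"z": 0.8,"wx": 0,"wy": 0,"wz": 0,"jaw": 100},
  {"x": 0,"y": 0.05,"z": 0.75,"wx": 0,"wy": 0,"wz": 0,"jaw": 100},
  {"x": 0,"y": 0,"z": 0,"wx": 0,"wy": 0,"wz": 0,"jaw": 60},
])

```text
time_s: 13.15
ee_pos: [0.4959, -0.2285, 0.1447]
eef_rot: [-3.138, 0.712, 0.602]
force: [-0.4, -0.2, -0.2]
grip_width: 0.0905
```

Run:
```python
from h import *
w=snap('wrist','w6.png');a=snap('side','s6.png')
cv2.imwrite('pics/c7.png',cv2.resize(a[130:300,190:350],None,fx=4,fy=4)[:600])
p,q=scan_pose(.5104,-.2186,.6027,-.709,.0);to(p)
```

```text
pos [ 0.4975 -0.2279  0.1464] rot [-3.1407  0.7105  0.6013] F [ 0.395   0.1399 -0.1545] t 13.25 w 0.08257907850782167 q [-0.2527  0.6487  1.3113 -0.5168  1.6804  0.7931]
-> [ 0.4954 -0.2289  0.1437] units [ 0.0007 -0.0172  0.1777]
```

View pics/w6.png

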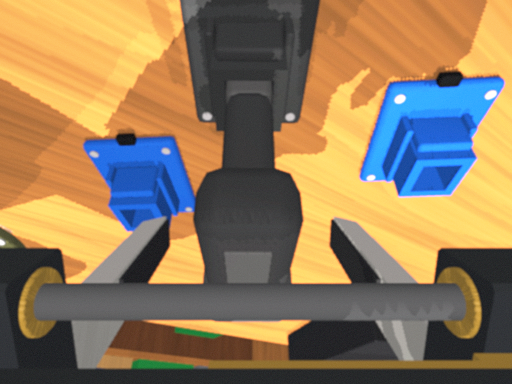

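View pics/c7.png

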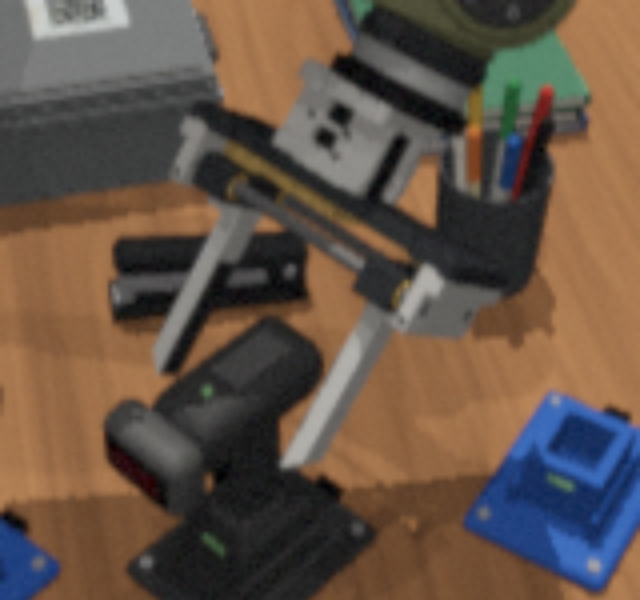

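Emit:
carry_out([
  {"x": 0,"y": 0,"z": 0.1,"wx": 0,"wy": 0,"wz": 0,"jaw": 0},
  {"x": 0,"y": 0,"z": 0,"wx": 0,"wy": 0,"wz": 0,"jaw": 0},
  {"x": 0,"y": 0,"z": 0,"wx": 0,"wy": 0,"wz": 0,"jaw": 0},
  {"x": 0,"y": 0,"z": 0,"wx": 0,"wy": 0,"wz": 0,"jaw": 0},
  {"x": 0,"y": 0,"z": 0,"wx": 0,"wy": 0,"wz": 0,"jaw": 0},
  {"x": 0,"y": 0,"z": 0,"wx": 0,"wy": 0,"wz": 0,"jaw": 0},
], squeeze=35)

```text
time_s: 13.75
ee_pos: [0.4959, -0.2285, 0.1436]
eef_rot: [-3.139, 0.712, 0.603]
force: [0.3, 0.6, 1.3]
grip_width: 0.046
```

Emit:
carry_out([
  {"x": -0.33,"y": 0,"z": -0.38,"wx": 0,"wy": 0,"wz": 0,"jaw": 0},
  {"x": -0.33,"y": 0,"z": -0.38,"wx": 0,"wy": 0,"wz": 0,"jaw": 0},
  {"x": -0.33,"y": 0,"z": -0.38,"wx": 0,"wy": 0,"wz": 0,"jaw": 0},
  {"x": -0.33,"y": 0,"z": -0.38,"wx": 0,"wy": 0,"wz": 0,"jaw": 0},
  {"x": -0.33,"y": 0,"z": -0.38,"wx": 0,"wy": 0,"wz": 0,"jaw": 0},
  {"x": -0.33,"y": 0,"z": -0.38,"wx": 0,"wy": 0,"wz": 0,"jaw": 0},
])

```text
time_s: 14.25
ee_pos: [0.4957, -0.2289, 0.2053]
eef_rot: [-3.14, 0.711, 0.602]
force: [-1.1, -0.5, -2.3]
grip_width: 0.0458
```

Emit:
carry_out([
  {"x": -0.65,"y": 0,"z": -0.76,"wx": 0,"wy": 0,"wz": 0,"jaw": 0},
  {"x": -0.65,"y": 0,"z": -0.76,"wx": 0,"wy": 0,"wz": 0,"jaw": 0},
  {"x": -0.65,"y": 0,"z": -0.76,"wx": 0,"wy": 0,"wz": 0,"jaw": 0},
  {"x": -0.65,"y": 0,"z": -0.76,"wx": 0,"wy": 0,"wz": 0,"jaw": 0},
  {"x": -0.65,"y": 0,"z": -0.76,"wx": 0,"wy": 0,"wz": 0,"jaw": 0},
  {"x": -0.65,"y": 0,"z": -0.76,"wx": 0,"wy": 0,"wz": 0,"jaw": 0},
])

```text
time_s: 14.75
ee_pos: [0.496, -0.2286, 0.3256]
eef_rot: [-3.139, 0.712, 0.603]
force: [-0.3, -0.6, -1.2]
grip_width: 0.0455
```

Run:
```python
from h import *
w=snap('wrist','w8.png');a=snap('side','s8.png');to([.5,0,.4])
```

```text
pos [ 0.4966 -0.2288  0.3273] rot [3.1383 0.7084 0.5989] F [-0.0029 -0.4816 -2.9288] t 14.85 w 0.04573822487097083 q [-0.2542  0.5117  1.0979 -0.5657  1.9775  0.6076]
-> [0.5 0.  0.4] units [ 2.641  -9.3308 -7.0798]
```

View pics/s8.png

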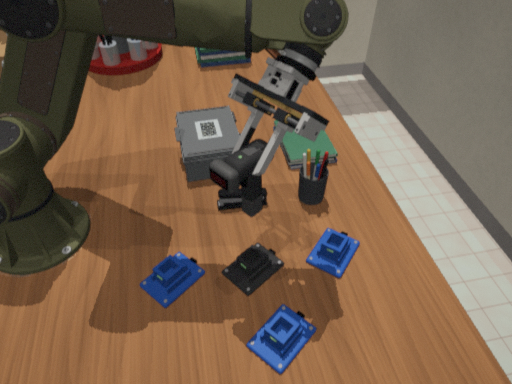

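View pics/w8.png

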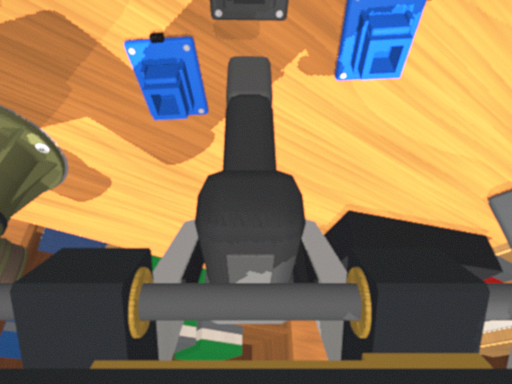

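```bash
cat > kin.py <<'E'
from fit import *
from scipy.optimize import brentq
r0,a_,b_,ph,hL=0.004,.4186,.4489,.0951,-.0426
def fkR(q): return R.from_euler('z',q[0])*R.from_euler('y',q[1]+q[2])*R.from_euler('z',q[3])*R.from_euler('y',q[4])*R.from_euler('z',-q[5]*SG+C)
SG,C=-1,0
def fk(q,L):
    w=R.from_euler('z',q[0]).apply([r0+a_*np.sin(q[1])+b_*np.sin(q[1]+q[2]+ph),0,hL+L+a_*np.cos(q[1])+b_*np.cos(q[1]+q[2]+ph)])
    Rm=fkR(q); return w+Rm.apply([0,0,L]),Rm
E
python3 - <<'E'
from kin import *
import kin
o=ctrl.get_obs();q=o['qpos'];Rt=R.from_euler('xyz',o['eef_rot'])
print(fkR(q).apply([0,0,1]),Rt.apply([0,0,1]))
q4=q.copy();q4[3]*=-1
print((fkR(q).inv()*Rt).as_rotvec())
b=least_squares(lambda v:fk(q,v[0])[0]-o['ee_pos'],[.35]);print(b.x,b.fun)
E
```

```text
[-0.5355 -0.3695 -0.7594] [-0.5355 -0.3695 -0.7594]
[-0.      0.      1.5708]
[0.2336] [ 0.0112 -0.0219 -0.0087]
```

```bash
cat > kin.py <<'E'
from fit import *
D=[([1.1144,.2999,1.521,0,1.3207,-.0666],[.209,.5087,.2055]),([.3165,.5411,.9704,-.0002,1.6317,-1.2954],[.6227,.2424,.2999]),
([.4166,.2387,1.6411,.0002,1.2603,-1.1972],[.4557,.2417,.1876]),([.4441,.0791,1.5272,0,1.5293,-.3647],[.4185,.2397,.3167]),([.4442,.0824,1.5346,0,1.5258,1.3925],[.4174,.2392,.3118]),
([-.1539,.6571,.9125,-.5417,2.055,.6523],[.5607,-.1749,.3113]),([-.2195,.6594,1.213,-.5073,1.7756,.776],[.5203,-.2105,.1797]),([-.2527,.6487,1.3113,-.5168,1.6804,.7931],[.4975,-.2279,.1464]),
([-0.2542,.5117,1.0979,-.5657,1.9775,.6076],[.4966,-.2288,.3273])]
e=R.from_euler
def fkp(q,v):
    a,e2,f,h,L,d=v  # shoulder offset 0, elbow offset e2, forearm f
    x=a*np.sin(q[1])+f*np.sin(q[1]+q[2])+e2*np.cos(q[1]+q[2]); z=h+a*np.cos(q[1])+f*np.cos(q[1]+q[2])-e2*np.sin(q[1]+q[2])
    R4=e('z',q[0])*e('y',q[1]+q[2])*e('z',q[3])*e('y',q[4])
    return e('z',q[0]).apply([x,0,z])+R4.apply([d,0,L])
def fkR(q): return e('z',q[0])*e('y',q[1]+q[2])*e('z',q[3])*e('y',q[4])*e('z',q[5]+np.pi/2)
fit=least_squares(lambda v:np.ravel([fkp(q,v)-p for q,p in D]),[.42,.04,.44,.3,.3,0]); V=fit.x
lo=np.array([-3.03,-.79,.23,-1.04,0,-2.55]);hi=np.array([3.03,2.21,2.52,4.18,3.07,2.55])
def ik(p,Rm,q0):
    f=lambda q:np.r_[(fkp(q,V)-p)*5,(fkR(q).inv()*Rm).as_rotvec()]
    s=least_squares(f,np.clip(q0,lo+1e-3,hi-1e-3),bounds=(lo,hi)); return s.x,np.linalg.norm(s.fun)
E
python3 - <<'E'
from kin import *
print(V,np.abs(fit.fun).max())
lab=np.array([.469,.237,.0935])
from h import *
# scanner in tool frame
gp=np.array([.4959,-.2285,.1436]);gR=e('xyz',[-3.139,.712,.603])
sp=np.array([.5104,-.2186,.020]);sR=e('z',.603)
TR=gR.inv()*sR; Tp=gR.inv().apply(sp-gp); print('scanner in tool',Tp,TR.as_rotvec())
np.savez('T.npz',Tp=Tp,TR=TR.as_matrix())
q0=ctrl.get_obs()['qpos']
for al in [.2,.47,.8,1.2]:
  for aim in [0,.1,.2,.35]:
    # scanner orient: Ry(-(pi/2-aim)) : 
    S=e('z',al)*e('y',-(np.pi/2-aim)); 
    look=S.apply([-1,0,0]); win=lab-look*.125
    spos=win-S.apply([-.079,0,.138]); Rt=S*TR.inv(); pt=spos-Rt.apply(Tp)
    best=min((ik(pt,Rt,g) for g in [q0,[al,0,2,0,.5,1.5],[al,0,1.5,3.1,.5,-1.5]]),key=lambda s:s[1])
    print(al,aim,pt,best[0],best[1])
E
```

```text
[0.3761 0.0448 0.4672 0.2151 0.211  0.0127] 0.04021035952332941
scanner in tool [0.094  0.0003 0.0821] [ 2.9423 -0.0014 -1.0941]
0.2 0 [0.4831 0.2399 0.2799] [ 0.581  -0.1172  1.9487 -0.5553  0.5579  2.311 ] 3.7858930507967924e-13
0.2 0.1 [0.5013 0.2436 0.2776] [ 0.5473 -0.0426  1.8496 -0.3962  0.6441  2.1503] 6.991602777688284e-16
0.2 0.2 [0.5191 0.2472 0.2734] [ 0.5186  0.0374  1.7491 -0.2843  0.7408  2.0382] 8.928574111420304e-13
0.2 0.35 [0.5449 0.2525 0.2637] [ 0.4831  0.1652  1.5958 -0.172   0.8955  1.9276] 8.678890546466912e-12
0.47 0 [0.4818 0.2436 0.2799] [ 0.4654 -0.1408  1.964   0.0136  0.4596  1.5556] 2.8481940802468984e-15
0.47 0.1 [0.4983 0.252  0.2776] [ 0.4659 -0.0582  1.8613  0.0099  0.5798  1.5596] 5.260253686396589e-15
0.47 0.2 [0.5146 0.2602 0.2734] [0.4663 0.0279 1.7571 0.0076 0.6978 1.5621] 9.033363257596096e-16
0.47 0.35 [0.538  0.2721 0.2637] [0.4668 0.1625 1.598  0.0055 0.8723 1.5645] 7.654141479960761e-14
0.8 0 [0.479  0.2474 0.2799] [ 0.3291 -0.1039  1.9389  0.65    0.6081  0.6915] 1.2326199685949663e-12
0.8 0.1 [0.4919 0.2607 0.2776] [ 0.369  -0.0333  1.8421  0.4789  0.6801  0.8648] 1.2626499150452407e-15
0.8 0.2 [0.5046 0.2737 0.2734] [0.4037 0.0436 1.7438 0.3514 0.7663 0.9929] 1.7635714522499357e-15
0.8 0.35 [0.5229 0.2926 0.2637] [0.4472 0.1677 1.5935 0.2179 0.9106 1.1246] 6.020465227319877e-16
1.2 0 [0.4742 0.2504 0.2799] [0.2251 0.0087 1.8411 0.8871 0.9443 0.1788] 6.261943282059023e-16
1.2 0.1 [0.4809 0.2677 0.2776] [0.288  0.0474 1.7696 0.7366 0.948  0.33  ] 6.335327934766281e-16
1.2 0.2 [0.4875 0.2847 0.2734] [0.3476 0.0961 1.6949 0.5946 0.9716 0.4702] 1.3150988898405085e-15
1.2 0.35 [0.497  0.3092 0.2637] [0.4288 0.1846 1.5782 0.4075 1.0382 0.6506] 9.853229343548264e-16
```

Run:
```python
from h import *
e=R.from_euler
R1=e('z',.47)*e('x',np.pi)*e('y',-.71)
rows(np.array([.50,.25,.36]),R1,26,0)
```

```text
err [-0.0893  0.0569  0.0698] deg 0.015056438258335412
[{"x": 0.36, "y": -0.76, "z": -0.39, "wx": 0.04, "wy": 0.0, "wz": 0.05, "jaw": 0}, {"x": 0.35, "y": -0.75, "z": -0.39, "wx": 0.04, "wy": 0.0, "wz": 0.04, "jaw": 0}, {"x": 0.35, "y": -0.76, "z": -0.39, "wx": 0.05, "wy": 0.0, "wz": 0.05, "jaw": 0}, {"x": 0.35, "y": -0.77, "z": -0.38, "wx": 0.04, "wy": 0.0, "wz": 0.05, "jaw": 0}, {"x": 0.35, "y": -0.76, "z": -0.38, "wx": 0.04, "wy": 0.0, "wz": 0.05, "jaw": 0}, {"x": 0.34, "y": -0.77, "z": -0.38, "wx": 0.04, "wy": -0.01, "wz": 0.04, "jaw": 0}, {"x": 0.34, "y": -0.77, "z": -0.38, "wx": 0.04, "wy": 0.0, "wz": 0.05, "jaw": 0}, {"x": 0.34, "y": -0.78, "z": -0.37, "wx": 0.05, "wy": 0.0, "wz": 0.05, "jaw": 0}, {"x": 0.33, "y": -0.77, "z": -0.37, "wx": 0.04, "wy": 0.0, "wz": 0.04, "jaw": 0}, {"x": 0.33, "y": -0.78, "z": -0.37, "wx": 0.04, "wy": 0.0, "wz": 0.05, "jaw": 0}, {"x": 0.33, "y": -0.78, "z": -0.37, "wx": 0.04, "wy": 0.0, "wz": 0.05, "jaw": 0}, {"x": 0.33, "y": -0.79, "z": -0.36, "wx": 0.04, "wy": 0.0, "wz": 0.04, "jaw": 0}]
[{"x": 0.32, "y": -0.78, "z": -0.36, "wx": 0.05, "wy": 0.0
[... 384 characters left out ...]
4, "wx": 0.05, "wy": -0.01, "wz": 0.05, "jaw": 0}, {"x": 0.3, "y": -0.8, "z": -0.35, "wx": 0.04, "wy": 0.0, "wz": 0.04, "jaw": 0}, {"x": 0.3, "y": -0.8, "z": -0.34, "wx": 0.04, "wy": 0.0, "wz": 0.05, "jaw": 0}, {"x": 0.3, "y": -0.81, "z": -0.34, "wx": 0.04, "wy": 0.0, "wz": 0.05, "jaw": 0}, {"x": 0.29, "y": -0.81, "z": -0.34, "wx": 0.04, "wy": 0.0, "wz": 0.04, "jaw": 0}, {"x": 0.3, "y": -0.8, "z": -0.33, "wx": 0.04, "wy": 0.0, "wz": 0.05, "jaw": 0}, {"x": 0.29, "y": -0.82, "z": -0.33, "wx": 0.05, "wy": 0.0, "wz": 0.05, "jaw": 0}]
[{"x": 0.28, "y": -0.81, "z": -0.33, "wx": 0.04, "wy": 0.0, "wz": 0.05, "jaw": 0}, {"x": 0.28, "y": -0.82, "z": -0.33, "wx": 0.04, "wy": 0.0, "wz": 0.04, "jaw": 0}]
```

Emit:
carry_out([
  {"x": 0.4,"y": -0.8,"z": -0.4,"wx": 0,"wy": 0,"wz": 0,"jaw": 0},
  {"x": 0.4,"y": -0.8,"z": -0.4,"wx": 0,"wy": 0,"wz": 0,"jaw": 0},
  {"x": 0.4,"y": -0.8,"z": -0.4,"wx": 0,"wy": 0,"wz": 0,"jaw": 0},
  {"x": 0.4,"y": -0.8,"z": -0.4,"wx": 0,"wy": 0,"wz": 0,"jaw": 0},
  {"x": 0.4,"y": -0.8,"z": -0.4,"wx": 0,"wy": 0,"wz": 0,"jaw": 0},
  {"x": 0.4,"y": -0.8,"z": -0.4,"wx": 0,"wy": 0,"wz": 0,"jaw": 0},
  {"x": 0.4,"y": -0.8,"z": -0.4,"wx": 0,"wy": 0,"wz": 0,"jaw": 0},
  {"x": 0.4,"y": -0.8,"z": -0.4,"wx": 0,"wy": 0,"wz": 0,"jaw": 0},
  {"x": 0.4,"y": -0.8,"z": -0.4,"wx": 0,"wy": 0,"wz": 0,"jaw": 0},
  {"x": 0.4,"y": -0.8,"z": -0.4,"wx": 0,"wy": 0,"wz": 0,"jaw": 0},
  {"x": 0.4,"y": -0.8,"z": -0.4,"wx": 0,"wy": 0,"wz": 0,"jaw": 0},
  {"x": 0.4,"y": -0.8,"z": -0.4,"wx": 0,"wy": 0,"wz": 0,"jaw": 0},
])

```text
time_s: 15.85
ee_pos: [0.4991, 0.0071, 0.3332]
eef_rot: [-3.138, 0.713, 0.603]
force: [0.6, -0.2, -2.1]
grip_width: 0.0456
```

Emit:
carry_out([
  {"x": 0.3,"y": -0.8,"z": -0.4,"wx": 0,"wy": 0,"wz": 0,"jaw": 0},
  {"x": 0.3,"y": -0.8,"z": -0.4,"wx": 0,"wy": 0,"wz": 0,"jaw": 0},
  {"x": 0.3,"y": -0.8,"z": -0.4,"wx": 0,"wy": 0,"wz": 0,"jaw": 0},
  {"x": 0.3,"y": -0.8,"z": -0.4,"wx": 0,"wy": 0,"wz": 0,"jaw": 0},
  {"x": 0.3,"y": -0.8,"z": -0.4,"wx": 0,"wy": 0,"wz": 0,"jaw": 0},
  {"x": 0.3,"y": -0.8,"z": -0.4,"wx": 0,"wy": 0,"wz": 0,"jaw": 0},
  {"x": 0.3,"y": -0.8,"z": -0.4,"wx": 0,"wy": 0,"wz": 0,"jaw": 0},
  {"x": 0.3,"y": -0.8,"z": -0.4,"wx": 0,"wy": 0,"wz": 0,"jaw": 0},
  {"x": 0.3,"y": -0.8,"z": -0.4,"wx": 0,"wy": 0,"wz": 0,"jaw": 0},
  {"x": 0.3,"y": -0.8,"z": -0.4,"wx": 0,"wy": 0,"wz": 0,"jaw": 0},
  {"x": 0.3,"y": -0.8,"z": -0.4,"wx": 0,"wy": 0,"wz": 0,"jaw": 0},
  {"x": 0.3,"y": -0.8,"z": -0.4,"wx": 0,"wy": 0,"wz": 0,"jaw": 0},
])

```text
time_s: 16.85
ee_pos: [0.4872, 0.2317, 0.3592]
eef_rot: [-3.139, 0.714, 0.603]
force: [0.8, -1.2, -1.8]
grip_width: 0.0457
```

Run:
```python
from h import *
a=snap('side','s9.png');to([.5,.25,.36])
```

```text
pos [0.4866 0.2344 0.3592] rot [-3.1383  0.7135  0.6057] F [-0.8429  1.7188 -2.6286] t 16.9 w 0.04576415523479077 q [ 0.4351  0.6765  0.7768 -0.1584  2.3887  1.3253]
-> [0.5  0.25 0.36] units [ 0.7246 -0.2634 -0.6803]
```

View pics/s9.png

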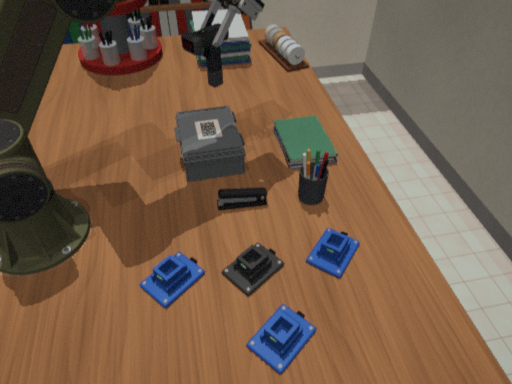

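Emit:
carry_out([
  {"x": 0,"y": 0,"z": 0,"wx": 0,"wy": 0.8,"wz": 0,"jaw": 0},
  {"x": 0,"y": 0,"z": 0,"wx": 0,"wy": 0.8,"wz": 0,"jaw": 0},
  {"x": 0,"y": 0,"z": 0,"wx": 0,"wy": 0.8,"wz": 0,"jaw": 0},
  {"x": 0,"y": 0,"z": 0,"wx": 0,"wy": 0.8,"wz": 0,"jaw": 0},
  {"x": 0,"y": 0,"z": 0,"wx": 0,"wy": 0.8,"wz": 0,"jaw": 0},
  {"x": 0,"y": 0,"z": 0,"wx": 0,"wy": 0.8,"wz": 0,"jaw": 0},
  {"x": 0,"y": 0,"z": 0,"wx": 0,"wy": 0.8,"wz": 0,"jaw": 0},
  {"x": 0,"y": 0,"z": 0,"wx": 0,"wy": 0.8,"wz": 0,"jaw": 0},
  {"x": 0,"y": 0,"z": 0,"wx": 0,"wy": 0.8,"wz": 0,"jaw": 0},
  {"x": 0,"y": 0,"z": 0,"wx": 0,"wy": 0.8,"wz": 0,"jaw": 0},
  {"x": 0,"y": 0,"z": 0,"wx": 0,"wy": 0.8,"wz": 0,"jaw": 0},
  {"x": 0,"y": 0,"z": 0,"wx": 0,"wy": 0.8,"wz": 0,"jaw": 0},
])

```text
time_s: 17.9
ee_pos: [0.4871, 0.2305, 0.3592]
eef_rot: [-3.14, -0.058, 0.6]
force: [1.3, 0.1, -2.5]
grip_width: 0.0457
```

Emit:
carry_out([
  {"x": 0,"y": 0,"z": 0,"wx": 0,"wy": 0.8,"wz": 0,"jaw": 0},
  {"x": 0,"y": 0,"z": 0,"wx": 0,"wy": 0.8,"wz": 0,"jaw": 0},
  {"x": 0,"y": 0,"z": 0,"wx": 0,"wy": 0.8,"wz": 0,"jaw": 0},
  {"x": 0,"y": 0,"z": 0,"wx": 0,"wy": 0.8,"wz": 0,"jaw": 0},
  {"x": 0,"y": 0,"z": 0,"wx": 0,"wy": 0.8,"wz": 0,"jaw": 0},
  {"x": 0,"y": 0,"z": 0,"wx": 0,"wy": 0.8,"wz": 0,"jaw": 0},
  {"x": 0,"y": 0,"z": 0,"wx": 0,"wy": 0.8,"wz": 0,"jaw": 0},
  {"x": 0,"y": 0,"z": 0,"wx": 0,"wy": 0.8,"wz": 0,"jaw": 0},
  {"x": 0,"y": 0,"z": 0,"wx": 0,"wy": 0.8,"wz": 0,"jaw": 0},
  {"x": 0,"y": 0,"z": 0,"wx": 0,"wy": 0.8,"wz": 0,"jaw": 0},
  {"x": 0,"y": 0,"z": 0,"wx": 0,"wy": 0.8,"wz": 0,"jaw": 0},
])

```text
time_s: 18.82
ee_pos: [0.4868, 0.2303, 0.3589]
eef_rot: [-3.139, -0.761, 0.598]
force: [1.1, 0.9, -1.9]
grip_width: 0.0462
```

```bash
cat > win.py <<'E'
from h import *
T=np.load('T.npz');TR=R.from_matrix(T['TR']);Tp=T['Tp']
def win(o=None):
    o=o or ctrl.get_obs();Rt=R.from_euler('xyz',o['eef_rot']);S=Rt*TR;sp=o['ee_pos']+Rt.apply(Tp)
    return sp+S.apply([-.079,0,.138]),S,Rt
def report(lab):
    w,S,Rt=win();rel=S.inv().apply(lab-w);look=S.apply([-1,0,0])
    print('window',w,'label in scanner axes from window',rel,'aim off deg',np.degrees(np.arccos(-look[2])))
    d=lab-look*.125-w; print('world shift wanted',d,'tool units',Rt.inv().apply(d)/.02)
E
python3 - <<'E'
from win import *
to([.5,.25,.3]);report(np.array([.469,.237,.0935]))
snap('side','s10.png');snap('scene','a10.png');snap('wrist','w10.png')
E
```

```text
pos [0.4868 0.2303 0.3589] rot [-3.1385 -0.7612  0.598 ] F [ 1.101   0.8551 -1.8703] t 18.8167 w 0.04620587258279912 q [ 0.2547 -0.2097  1.8711  0.341   0.7794  1.0701]
-> [0.5  0.25 0.3 ] units [-1.2375 -0.4338  2.8927]
window [0.4701 0.2188 0.2992] label in scanner axes from window [-0.2038  0.0155 -0.0294] aim off deg 5.593468720261434
world shift wanted [ 0.009   0.025  -0.0813] tool units [-2.024  -0.7678  3.6878]
```

View pics/s10.png

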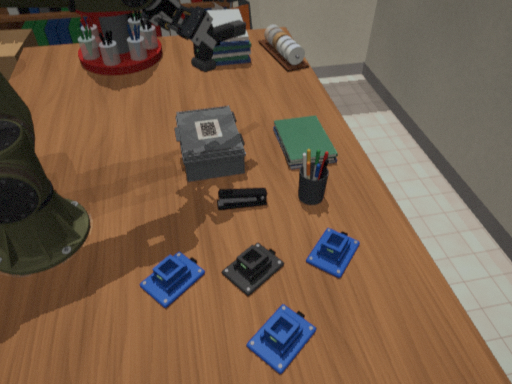

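View pics/a10.png

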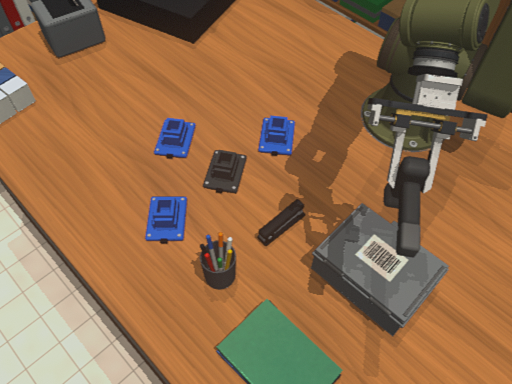

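View pics/w10.png

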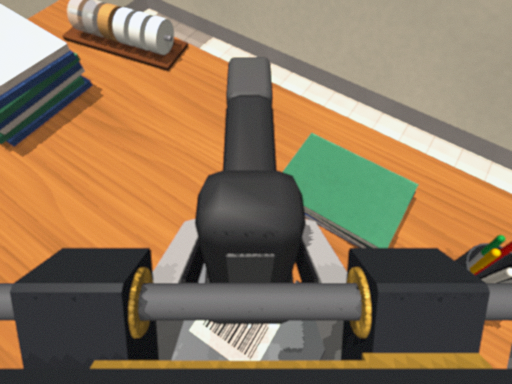

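Emit:
carry_out([
  {"x": -0.4,"y": -0.15,"z": 0.74,"wx": 0,"wy": 0,"wz": 0,"jaw": 0},
  {"x": -0.4,"y": -0.15,"z": 0.74,"wx": 0,"wy": 0,"wz": 0,"jaw": 0},
  {"x": -0.4,"y": -0.15,"z": 0.74,"wx": 0,"wy": 0,"wz": 0,"jaw": 0},
  {"x": -0.4,"y": -0.15,"z": 0.74,"wx": 0,"wy": 0,"wz": 0,"jaw": 0},
  {"x": -0.4,"y": -0.15,"z": 0.74,"wx": 0,"wy": 0,"wz": 0,"jaw": 0},
  {"x": 0,"y": 0,"z": 0,"wx": 0,"wy": 0,"wz": 0,"jaw": 0},
  {"x": 0,"y": 0,"z": 0,"wx": 0,"wy": 0,"wz": 0,"jaw": 0},
])

```text
time_s: 19.55
ee_pos: [0.4969, 0.256, 0.2785]
eef_rot: [-3.138, -0.757, 0.6]
force: [-0.5, -0.3, -2.1]
grip_width: 0.0458
```

Run:
```python
from win import *
from fit import P,proj
lab=np.array([.469,.237,.0935])
to([.5,.25,.3]);report(lab)
snap('side','s11.png');snap('scene','a11.png')
w,S,_=win()
for c in ['side','scene']:
    print(c,'pred win',proj(c,w),'head',proj(c,w+S.apply([.073,0,0])),'label',proj(c,lab))
    for l in ['label','scanner_window','scanner_head']: print(l,[(np.round(d['position'][::-1],1).tolist(),round(d['conf'],2)) for d in ctrl.mark_of(c,l)])
a=cv2.imread('pics/s11.png');b=cv2.imread('pics/a11.png')
cv2.imwrite('pics/c8.png',np.hstack([cv2.resize(a[20:200,140:270],None,fx=3,fy=3),cv2.resize(b[150:330,300:430],None,fx=3,fy=3)]))
```

```text
pos [0.4969 0.256  0.2785] rot [-3.1381 -0.7571  0.5996] F [-0.5106 -0.3329 -2.1046] t 19.55 w 0.04575383094751596 q [ 0.3143 -0.1021  1.9648  0.3702  0.5746  1.0457]
-> [0.5  0.25 0.3 ] units [ 0.7082  0.3311 -0.8079]
window [0.4799 0.2443 0.2189] label in scanner axes from window [-0.1261  0.0001  0.0004] aim off deg 5.825935842381766
world shift wanted [-0.0004 -0.0002 -0.001 ] tool units [-0.0521 -0.0027  0.0213]
side pred win [[208.6721  89.6333]] head [[208.5811  64.185 ]] label [[208.4225 129.4205]]
label [([211.0, 126.5], 0.77)]
scanner_window [([209.9, 90.2], 0.68)]
scanner_head [([208.8, 62.9], 0.58)]
scene pred win [[394.7252 232.7814]] head [[405.1585 216.1066]] label [[379.9309 256.5041]]
label [([380.3, 257.7], 0.78)]
scanner_window [([396.3, 231.9], 0.82)]
scanner_head [([404.8, 217.4], 0.88), ([404.9, 291.9], 0.65)]
```

View pics/c8.png

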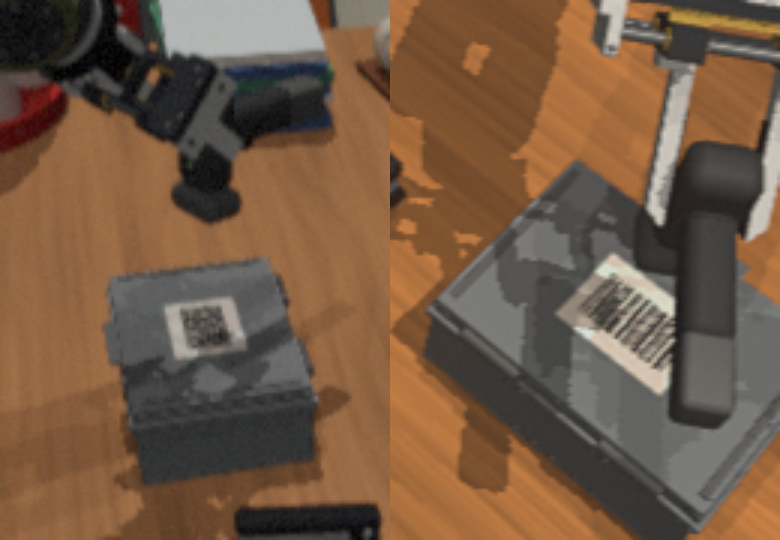

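Emit:
carry_out([
  {"x": 0,"y": 0,"z": 0,"wx": 0,"wy": 0,"wz": 0,"jaw": 0},
  {"x": 0,"y": 0,"z": 0,"wx": 0,"wy": 0,"wz": 0,"jaw": 0},
  {"x": 0,"y": 0,"z": 0,"wx": 0,"wy": 0,"wz": 0,"jaw": 0},
  {"x": 0,"y": 0,"z": 0,"wx": 0,"wy": 0,"wz": 0,"jaw": 0},
])

```text
time_s: 20.28
ee_pos: [0.4969, 0.2557, 0.2791]
eef_rot: [-3.139, -0.76, 0.599]
force: [0.0, -0.4, -2.2]
grip_width: 0.0459
```

Run:
```python
from win import *
report(np.array([.469,.237,.0935]))
print(ctrl.get_obs()['joint_vel'],ctrl.hand_in())
```

```text
window [0.4801 0.2442 0.2193] label in scanner axes from window [-0.1265  0.0004  0.0008] aim off deg 5.660258622861877
world shift wanted [-0.001  -0.0002 -0.0014] tool units [-0.0824 -0.0188  0.0212]
the job is handed in; nothing more can be done
[-0.0009 -0.      0.0015 -0.0005 -0.0031 -0.0009] None
```

I shut the lid, drew the scanner from the dark cradle, and handed the job in at about 20 s with the scanner held over the label. `hand_in` gives no verdict, so I can't confirm the result beyond my own checks.

- **Lid:** I pushed it shut along its arc and pressed it down. The fingertips met it at 93.5 mm with about 14 N upward, and the label showed face up in the side and scene pictures.
- **Scanner:** I gripped the head at 46 mm and lifted it straight out of the pocket. I then tipped it so the window looks down over the label.
- **Last aim check:** From the arm's pose, the label's middle was about 127 mm below the window and within 1 mm of the aim line. The aim was 5.7° off straight down.
- **Steadiness:** The arm was still, and the wrist force was about 2 N, which is just the scanner's weight.
- **Bystanders:** The pen pot, stapler and notebooks sat where they started in the pictures, and nothing but the scanner was picked up.

**Where checks disagreed:**
- The networks' marks for window, head and label were up to about 4 px from my predictions (the label in the side picture was the worst). That is within the allowed margins.
- The two cameras put the label up to 7 mm apart in y, and I aimed between them.
- My rough model of the arm's joints fitted badly, up to 40 mm. I used it only to judge whether the final pose could be reached, not for any position.

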